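Fit the crank handles to the shelf drives

TASK

First lift the lid of the accessory case open until it rests on its stop. Then, for every crank handle lying on the bench, take the white transit cap off the drive of the handle's colour, put the cap in the case, and push the handle onto that drive's square shaft, level and fully home; a drive whose handle is not there keeps its cap on. Finally close the case's lid, leaving everything else on the bench where it is.

Things in the scene. Friction and masses are not known exactly. Their poses are not given: they have to be found in the camera images.
- drive_blue: Drive head of a mobile shelf, fixed to the bench: grey gearbox 72 x 72 mm, 45 mm high, with a blue top plate and, standing up from its middle, a fixed 16 mm square steel shaft 30 mm tall (from 45 to 75 mm above the bench). Origin: centre of the underside; the shaft's flats are square to its x and y axes, z up.
- drive_yellow: Drive head of a mobile shelf, fixed to the bench: grey gearbox 72 x 72 mm, 45 mm high, with a yellow top plate and, standing up from its middle, a fixed 16 mm square steel shaft 30 mm tall (from 45 to 75 mm above the bench). Origin: centre of the underside; the shaft's flats are square to its x and y axes, z up.
- drive_red: Drive head of a mobile shelf, fixed to the bench: grey gearbox 72 x 72 mm, 45 mm high, with a red top plate and, standing up from its middle, a fixed 16 mm square steel shaft 30 mm tall (from 45 to 75 mm above the bench). Origin: centre of the underside; the shaft's flats are square to its x and y axes, z up.
- handle_blue: Loose black three-armed handle, blue arm ends and hub patch, about 160 g, 120 mm across; may be absent. Lies bore down. Origin: centre of the underside of its square hub (30 x 30, 50 mm tall), z up, x and y square to the flats of hub and bore. Blind square bore from below, 18 mm wide, 32 mm deep. Arms and their ends lie under 21 mm; grip the hub above them. Home: underside on the drive's plate.
- handle_yellow: Loose black three-armed handle, yellow arm ends and hub patch, about 160 g, 120 mm across; may be absent. Lies bore down. Origin: centre of the underside of its square hub (30 x 30, 50 mm tall), z up, x and y square to the flats of hub and bore. Blind square bore from below, 18 mm wide, 32 mm deep. Arms and their ends lie under 21 mm; grip the hub above them. Home: underside on the drive's plate.
- handle_red: Loose black three-armed handle, red arm ends and hub patch, about 160 g, 120 mm across; may be absent. Lies bore down. Origin: centre of the underside of its square hub (30 x 30, 50 mm tall), z up, x and y square to the flats of hub and bore. Blind square bore from below, 18 mm wide, 32 mm deep. Arms and their ends lie under 21 mm; grip the hub above them. Home: underside on the drive's plate.
- cap_blue: Loose white square transit cap, 34 x 34 mm and 36 mm tall, 30 g, pushed loosely over the shaft of the blue drive and resting on its plate (pulls straight up; square bore 19 mm wide, 31 mm deep). Origin: centre of its open underside; its sides are square to its x and y axes, z up out of its closed top.
- cap_yellow: Loose white square transit cap, 34 x 34 mm and 36 mm tall, 30 g, pushed loosely over the shaft of the yellow drive and resting on its plate (pulls straight up; square bore 19 mm wide, 31 mm deep). Origin: centre of its open underside; its sides are square to its x and y axes, z up out of its closed top.
- cap_red: Loose white square transit cap, 34 x 34 mm and 36 mm tall, 30 g, pushed loosely over the shaft of the red drive and resting on its plate (pulls straight up; square bore 19 mm wide, 31 mm deep). Origin: centre of its open underside; its sides are square to its x and y axes, z up out of its closed top.
- case: Accessory case, fixed to the bench: grey open box 160 (x) x 200 (y) x 60 mm high, walls and floor 5 mm. Origin: centre of its underside; its front, with the lid's handle, is its -x side, and the lid's hinge runs along the top of its +x side.
- lid (a joint): Lid of the case, blue, 160 x 200 x 8 mm, 220 g, hinged freely on the case's +x rim: 0 = shut, grows as it opens (rad); at 1.9 it rests on its stop, leaning back past upright, and stays there; below about 1.5 it falls shut when let go.
- lid_handle (a point): Middle of the lid's black handle: a 22 mm long, 18 mm thick round bar parallel to the hinge, on a 12 mm wide neck, its middle 28 mm out from the lid's front edge, 188 mm from the hinge and 4 mm above the lid's underside. It can be pinched by its two ends (22 mm) from above and turns between the fingers as the lid swings.
- lid_hinge (a point): Middle of the lid's hinge line, on the underside of the lid, 60 mm above the bench; it is fixed, but its axes turn with the lid (y along the hinge).
- tape: Bystander: roll of blue tape lying flat, 100 mm across, 25 mm high. Origin: centre of its underside.
- volume: Bystander: orange book lying flat, 130 x 190 x 28 mm. Origin: centre of its underside.
- mug: Bystander: white mug, 80 mm across, 95 mm high. Origin: centre of its underside.
- driver: Bystander: screwdriver lying on the bench. Origin: under its middle.
Mind the look-alikes: they are no part of the job. What is shaped like the drive_yellow but orange or turquoise is not meant. Leave any turquoise look-alike of the cap_red alone.

How it is judged:
On the way, in this order (a step that is already met when the one before it is completed fails the run):
1. The lid of the case is open and rests on its stop (beyond 1.84 rad) (value of joint lid above 1.84 rad), for 0.3 s.
2. Every handle on the bench is fully home on the shaft of its colour, the lid still open and the caps taken off lying in the case (value of joint lid above 1.5 rad and z of handle_blue in the frame of drive_blue between 0.04 and 0.048 m and horizontal distance between handle_blue and drive_blue below 0.004 m and angle between each of handle_blue, handle_yellow, handle_red's own z axis and vertical below 0.06 rad and (angle between the x axis of handle_blue and the x axis of drive_blue, either way round below 0.2 rad or angle between the x axis of handle_blue and the y axis of drive_blue, either way round below 0.2 rad) and linear speed of each of handle_blue, handle_yellow, handle_red below 0.02 m/s and ((x of cap_blue in the frame of case between -0.075 and 0.075 m and y of cap_blue in the frame of case between -0.095 and 0.095 m and z of cap_blue in the frame of case between 0 and 0.058 m and linear speed of cap_blue below 0.02 m/s) or (z of cap_blue in the frame of drive_blue between 0.04 and 0.05 m and horizontal distance between cap_blue and drive_blue below 0.006 m)) and (height (world z) of handle_blue above 0.03 m or (z of cap_blue in the frame of drive_blue between 0.04 and 0.05 m and horizontal distance between cap_blue and drive_blue below 0.006 m)) and z of handle_yellow in the frame of drive_yellow between 0.04 and 0.048 m and horizontal distance between handle_yellow and drive_yellow below 0.004 m and (angle between the x axis of handle_yellow and the x axis of drive_yellow, either way round below 0.2 rad or angle between the x axis of handle_yellow and the y axis of drive_yellow, either way round below 0.2 rad) and ((x of cap_yellow in the frame of case between -0.075 and 0.075 m and y of cap_yellow in the frame of case between -0.095 and 0.095 m and z of cap_yellow in the frame of case between 0 and 0.058 m and linear speed of cap_yellow below 0.02 m/s) or (z of cap_yellow in the frame of drive_yellow between 0.04 and 0.05 m and horizontal distance between cap_yellow and drive_yellow below 0.006 m)) and (height (world z) of handle_yellow above 0.03 m or (z of cap_yellow in the frame of drive_yellow between 0.04 and 0.05 m and horizontal distance between cap_yellow and drive_yellow below 0.006 m)) and z of handle_red in the frame of drive_red between 0.04 and 0.048 m and horizontal distance between handle_red and drive_red below 0.004 m and (angle between the x axis of handle_red and the x axis of drive_red, either way round below 0.2 rad or angle between the x axis of handle_red and the y axis of drive_red, either way round below 0.2 rad) and ((x of cap_red in the frame of case between -0.075 and 0.075 m and y of cap_red in the frame of case between -0.095 and 0.095 m and z of cap_red in the frame of case between 0 and 0.058 m and linear speed of cap_red below 0.02 m/s) or (z of cap_red in the frame of drive_red between 0.04 and 0.05 m and horizontal distance between cap_red and drive_red below 0.006 m)) and (height (world z) of handle_red above 0.03 m or (z of cap_red in the frame of drive_red between 0.04 and 0.05 m and horizontal distance between cap_red and drive_red below 0.006 m))), for 0.2 s.
At the end, for the whole second after the job is handed in: Lid shut (0.05 rad); each handle present at rest on the shaft of its colour: within 3 mm of fully down, 4 mm of centred, 0.06 rad of level, flats aligned any of four ways; those drives' caps at rest in the case; drives without a handle keep their cap fully on (value of joint lid below 0.05 rad and z of handle_blue in the frame of drive_blue between 0.04 and 0.048 m and horizontal distance between handle_blue and drive_blue below 0.004 m and angle between each of handle_blue, handle_yellow, handle_red's own z axis and vertical below 0.06 rad and (angle between the x axis of handle_blue and the x axis of drive_blue, either way round below 0.2 rad or angle between the x axis of handle_blue and the y axis of drive_blue, either way round below 0.2 rad) and linear speed of each of handle_blue, handle_yellow, handle_red below 0.02 m/s and ((x of cap_blue in the frame of case between -0.075 and 0.075 m and y of cap_blue in the frame of case between -0.095 and 0.095 m and z of cap_blue in the frame of case between 0 and 0.058 m and linear speed of cap_blue below 0.02 m/s) or (z of cap_blue in the frame of drive_blue between 0.04 and 0.05 m and horizontal distance between cap_blue and drive_blue below 0.006 m)) and (height (world z) of handle_blue above 0.03 m or (z of cap_blue in the frame of drive_blue between 0.04 and 0.05 m and horizontal distance between cap_blue and drive_blue below 0.006 m)) and z of handle_yellow in the frame of drive_yellow between 0.04 and 0.048 m and horizontal distance between handle_yellow and drive_yellow below 0.004 m and (angle between the x axis of handle_yellow and the x axis of drive_yellow, either way round below 0.2 rad or angle between the x axis of handle_yellow and the y axis of drive_yellow, either way round below 0.2 rad) and ((x of cap_yellow in the frame of case between -0.075 and 0.075 m and y of cap_yellow in the frame of case between -0.095 and 0.095 m and z of cap_yellow in the frame of case between 0 and 0.058 m and linear speed of cap_yellow below 0.02 m/s) or (z of cap_yellow in the frame of drive_yellow between 0.04 and 0.05 m and horizontal distance between cap_yellow and drive_yellow below 0.006 m)) and (height (world z) of handle_yellow above 0.03 m or (z of cap_yellow in the frame of drive_yellow between 0.04 and 0.05 m and horizontal distance between cap_yellow and drive_yellow below 0.006 m)) and z of handle_red in the frame of drive_red between 0.04 and 0.048 m and horizontal distance between handle_red and drive_red below 0.004 m and (angle between the x axis of handle_red and the x axis of drive_red, either way round below 0.2 rad or angle between the x axis of handle_red and the y axis of drive_red, either way round below 0.2 rad) and ((x of cap_red in the frame of case between -0.075 and 0.075 m and y of cap_red in the frame of case between -0.095 and 0.095 m and z of cap_red in the frame of case between 0 and 0.058 m and linear speed of cap_red below 0.02 m/s) or (z of cap_red in the frame of drive_red between 0.04 and 0.05 m and horizontal distance between cap_red and drive_red below 0.006 m)) and (height (world z) of handle_red above 0.03 m or (z of cap_red in the frame of drive_red between 0.04 and 0.05 m and horizontal distance between cap_red and drive_red below 0.006 m))); the robot touches nothing.
It fails at once if The roll of tape is moved more than 25 mm (distance of tape from where it was at the start of the episode above 0.025 m).
It fails at once if The book is moved more than 25 mm (distance of volume from where it was at the start of the episode above 0.025 m).
It fails at once if The mug is moved more than 25 mm (distance of mug from where it was at the start of the episode above 0.025 m).
It fails at once if The screwdriver is moved more than 25 mm (distance of driver from where it was at the start of the episode above 0.025 m).
Of handle_blue, handle_yellow, handle_red only 2 to 3 are there at a start; the rules pass over those that are not, and their reading is None.
At some moment in a run one of handle_blue, handle_yellow, handle_red may be knocked a few centimetres aside while the robot is not near it.
Once in a run the grip may slacken for a moment while it holds something.
It also fails if it takes over 210 s, if anything falls off the work surface, if the arm or the gripper's body presses on something with over 40 N, if the wrist force passes 120 N, or if a joint passes its speed limit or range.

ROBOT

A 6-joint arm with a two-finger parallel gripper is mounted at the origin on the work surface. World frame = base frame: x ahead of the robot, y to its left, z up, the work surface at z = 0. Lengths are in m, angles in rad, forces in N, time in s.
With the tool pointing down it reaches from about 0.275 to 0.725 m from the base axis. Payload 5.6 kg.
Tool frame: the origin (TCP) lies at the very end of the fingers, on their centre line; the grasp point (between the pads) lies 19 mm behind it; z points along the fingers, x is the direction in which the jaws open and shut, and the axes are right-handed (so a half turn about z gives the same grasp; the last joint's range is limited). The gripper opens to 85 mm and grips with 20 to 120 N. Pads are 22 mm wide; open, the fingers measure 114 mm over their backs; the gripper's body (76 mm by 85 mm) begins 54 mm behind the grasp point. The pads swing forward as they close: fully open they stand 13 mm farther back than shut.
Start: joints at [1.629, 0.255, 0.108, 0, -1.424, -0.285], TCP at [0.124, 0.536, 0.203] pointing down, gripper open.
Joint ranges: [-2.95, 2.95], [-1.21, 1.97], [-1.09, 1.5], [-2.87, 1.71], [-2.94, -0.07], [-3.05, 3.05]. Speed limits (rad/s): [2.57, 2.57, 3.14, 3.14, 3.14, 3.14].

INTERFACE

Orientations are given as a 3x3 rotation matrix whose columns are the frame's x, y, z axes.
In Python, from bench import sensors, read_camera, hand_in gives the robot as it stands.
- The arm moves only by the tool carry_out, never from a script. Its arguments are lists of equal length, an entry for each row: "xyz": the shift along the tool's x, y, z scaled (see below), a list of three; "rot": the turn, a rotation vector about the tool's x, y, z scaled (see below), a list of three; "gripper": the gripper's target within -1 to 1 (shut at 1, half-way at 0, fully open at -1). A call has 1 to 20 rows; each row shifts and turns the commanded pose from where the row before left it, along the tool's axes as they then stand; what a row does not reach is not made up. The controller multiplies each number of a shift by 0.15 m and each number of a turn by 90 degrees. A row lasts 1/12 s, in which the tool goes at most 41.7 mm and 7.16 degrees, less where a joint would pass 70% of its speed; a pose out of reach is approached as far as the arm can. A call with a number of a shift or a turn outside -1 to 1 is refused whole. A call with a gripper value outside its range is refused whole. The fingers move at their own pace and stop on an object; "newtons" is the grip in N (left out, the last holds). Time passes only in rows, so rows that do not move let the fingers close. It gives the time, the measured TCP pose, the force and the opening at its end, in the units of the state.
- sensors.read_state(): the state, without advancing time (a new reading comes with each control period).
- read_camera(name): name is "scene" or "top" or "wrist"; returns a dict with "frame" (420x560x3 uint8, red, green, blue), "z_map" (420x560 float32, m along the optical axis (not along the pixel's ray), 0 where there is no reading), "fx", "fy", "cx", "cy" (pixels), "dist_coeffs" ([k1, k2, p1, p2, k3] as OpenCV has them; the pictures are not rectified), "camera_from_world" (4x4, takes a point from world to camera coordinates). Camera axes: x right, y down, z forward; pixel columns grow to the right and rows downward; lengths in m; the calibration is good to about 2 mm. A picture is of the moment at which its call begins.
- hand_in(): hands the job in, once; it reports no verdict.
The state is a dict: "time": time; "qpos": joint angles; "qd": joint speeds; "joint_torque": joint torques, N m; "tool_pos": TCP position; "ee_rot": TCP orientation; "contact_force": force on the tool from outside, world axes, zero at the start; "ft_torque": the same for the moment, N m; "gripper_width": opening from 0.0 (shut) to 1.0 (fully open).
Only numpy, scipy, OpenCV 4.12 (cv2) and the standard library are available. Lean on these libraries where they do the work, as an engineer would, in place of code of your own. Each camera call takes 0.05 s, during which the arm holds its last target.

## Working session

There is one attempt and no reset: what is moved stays moved. The work goes in short steps, Python scripts to look and compute and a tool call to move; the robot and the scene stay as the last step left them, time stands still between calls to the robot, and variables do not carry over. Pictures are saved under pics/ and viewed, and the job is handed in when it is done.

Besides the shell and the picture viewer there is one more tool, called after "Call:" by a JSON object that holds its "method" and its "body". carry_out: Moves the arm, as the interface text tells. Shifts and turns lie within -1 to 1; 1 stands for 0.15 m of shift or 90 degrees of turn. Its arguments: {"type":"object","properties":{"xyz":{"type":"array","items":{"type":"array","items":{"type":"number"}}},"rot":{"type":"array","items":{"type":"array","items":{"type":"number"}}},"gripper":{"type":"array","items":{"type":"number"}},"newtons":{"type":"number"}},"required":["xyz","rot","gripper"]}

```bash
ls; mkdir -p pics; cat > h.py <<'E'
import numpy as np, cv2
from bench import sensors, read_camera
def snap(name, fn):
    c=read_camera(name); cv2.imwrite('pics/'+fn+'.png',c['frame'][:,:,::-1]); np.savez('pics/'+fn+'.npz',**{k:np.array(v) for k,v in c.items()}); return c
def K(c): return np.array([[c['fx'],0,c['cx']],[0,c['fy'],c['cy']],[0,0,1]],float)
def ray(c,uv):
    p=cv2.undistortPoints(np.array(uv,float).reshape(-1,1,2),K(c),np.array(c['dist_coeffs'],float)).reshape(-1,2)
    T=np.array(c['camera_from_world']);R=T[:3,:3];o=-R.T@T[:3,3]
    d=np.c_[p,np.ones(len(p))]@R
    return o,d
def onplane(c,uv,z):
    o,d=ray(c,uv); t=(z-o[2])/d[:,2]; return o+d*t[:,None]
def cloud(c):
    z=np.array(c['z_map']);v,u=np.mgrid[:z.shape[0],:z.shape[1]]
    o,d=ray(c,np.c_[u.ravel(),v.ravel()]); P=o+d*z.reshape(-1,1); P[z.ravel()==0]=np.nan
    return P.reshape(z.shape+(3,))
def proj(c,P):
    T=np.array(c['camera_from_world']);r,_=cv2.Rodrigues(T[:3,:3])
    return cv2.projectPoints(np.array(P,float).reshape(-1,1,3),r,T[:3,3],K(c),np.array(c['dist_coeffs'],float))[0].reshape(-1,2)
def load(fn): return dict(np.load('pics/'+fn+'.npz'))
E
python3 - <<'E'
from h import *
print(sensors.read_state())
for n in ['scene','top','wrist']:
    c=snap(n,n+'0'); T=c['camera_from_world']; print(n,c['fx'],c['dist_coeffs'],-T[:3,:3].T@T[:3,3])
E
```

```text
pics
{'time': 0.0, 'qpos': array([ 1.62861014e+00,  2.55728483e-01,  1.06982401e-01, -4.67582955e-04,
       -1.42390074e+00, -2.84591934e-01]), 'qd': array([-8.01093405e-04,  1.11648492e-03, -6.60573123e-05, -1.02276586e-04,
       -1.46444251e-03, -8.68824576e-05]), 'joint_torque': array([ 7.31486452e-04, -3.86629951e+01,  2.37940407e+01,  5.36492318e+00,
       -6.09861338e-03,  1.29371108e-05]), 'tool_pos': array([0.12349044, 0.5353821 , 0.20199795]), 'ee_rot': array([[-2.24906079e-01, -9.74380383e-01, -3.54851051e-04],
       [-9.74378583e-01,  2.24906346e-01, -1.87410832e-03],
       [ 1.90590264e-03, -7.57390893e-05, -9.99998181e-01]]), 'contact_force': array([ 0.03494696, -0.57309549,  0.3622915 ]), 'ft_torque': array([-0.00880049,  0.04717567,  0.00663088]), 'gripper_width': 1.0004339085413532}
scene 441.2230947888616 [-0.0634489  0.         0.         0.         0.       ] [ 1.11993791 -0.85727345  0.83142873]
top 516.8818891762436 [-0.04512034  0.          0.          0.          0.        ] [ 0.4728031  -0.01961513  1.60953674]
wrist 350.42129970928363 [-0.04420022  0.          0.          0.          0.        ] [0.18905855 0.52027859 0.37324997]
```

View pics/top0.png

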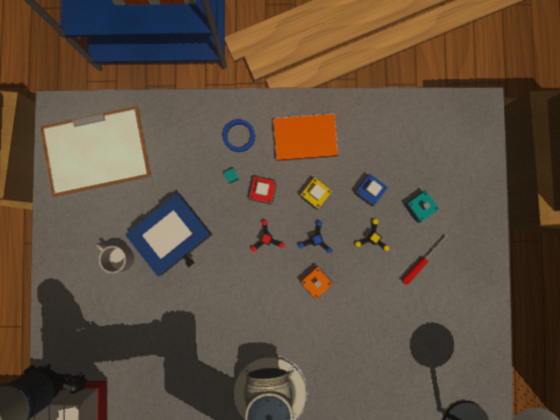

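View pics/scene0.png

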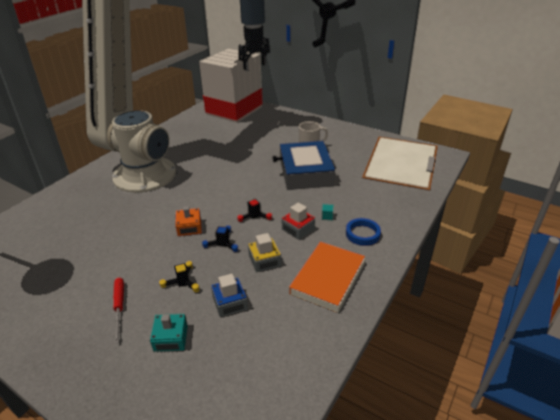

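View pics/wrist0.png

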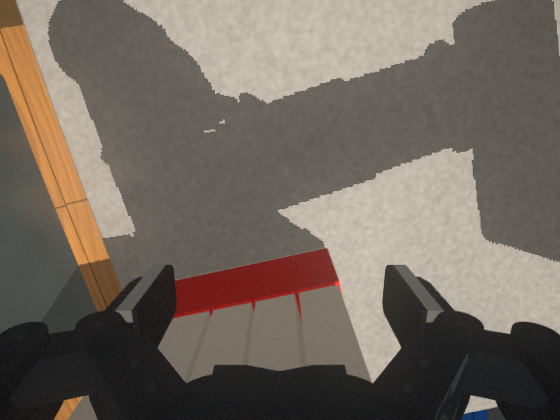

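The top view shows all three handles: red (267,239), blue (317,240) and yellow (374,238). The drives are at red (262,189), yellow (316,193) and blue (371,188). The case is at (169,234) with its lid handle at about (189,261). Next I'll measure these.

```bash
python3 - <<'E'
from h import *
c=load('top0'); f=c['frame']; hsv=cv2.cvtColor(f,cv2.COLOR_RGB2HSV)
H,S,V=[hsv[...,i].astype(int) for i in range(3)]
P=cloud(c)
roi=np.zeros(H.shape,bool); roi[160:300,100:450]=1
def blobs(m,z,name,amin=4):
    n,l,st,ce=cv2.connectedComponentsWithStats((m&roi).astype(np.uint8))
    for i in range(1,n):
        if st[i,4]>=amin:
            r=cv2.minAreaRect(np.argwhere(l==i)[:,::-1].astype(np.float32))
            print(name,ce[i].round(1),st[i,4],'rect',np.round(r[1],1),round(r[2],1),'z',np.nanmedian(P[l==i][:,2]).round(3),'xy',onplane(c,[ce[i]],z)[0].round(4))
blobs((S<60)&(V>150),0.081,'white',20)
blobs((H>100)&(H<125)&(S>120)&(V>60),0.068,'blue')
blobs(((H<6)|(H>174))&(S>150)&(V>90),0.02,'red')
blobs((H>20)&(H<32)&(S>150)&(V>90),0.02,'yellow')
big=cv2.resize(f[160:310,100:450],None,fx=2.2,fy=2.2,interpolation=cv2.INTER_CUBIC)
cv2.imwrite('pics/topzoom.png',big[:,:,::-1])
E
```

```text
white [120.1 169. ] 837 rect [22. 45.] 90.0 z 0.005 xy [0.679  0.4416 0.081 ]
white [374.  187.7] 112 rect [10.6 10.4] 36.9 z 0.082 xy [ 0.6194 -0.3162  0.081 ]
white [261.9 188.3] 106 rect [ 9.9 10.4] 14.0 z 0.082 xy [0.619 0.017 0.081]
white [316.7 191.6] 98 rect [ 9.6 10. ] 36.9 z 0.082 xy [ 0.6086 -0.1458  0.081 ]
white [166.7 234.2] 1163 rect [29.2 39.8] 51.3 z 0.069 xy [0.4839 0.2994 0.081 ]
white [116.7 254.5] 99 rect [12.  13.4] 45.0 z 0.006 xy [0.4241 0.4483 0.081 ]
blue [370.6 190.1] 264 rect [22.4 21.8] 36.9 z 0.046 xy [ 0.6135 -0.3081  0.068 ]
blue [167.5 234.1] 2075 rect [52.6 66.2] 51.5 z 0.069 xy [0.484  0.2997 0.068 ]
blue [318.9 223.1] 22 rect [4. 4.] 90.0 z 0.022 xy [ 0.5155 -0.1525  0.068 ]
blue [317.1 239.2] 61 rect [7.9 7.6] 71.6 z 0.052 xy [ 0.4675 -0.1466  0.068 ]
blue [301.  244.7] 22 rect [4. 4.] 90.0 z 0.022 xy [ 0.4514 -0.0985  0.068 ]
blue [329.  249.8] 21 rect [4. 4.] 90.0 z 0.022 xy [ 0.436  -0.1816  0.068 ]
red [262.2 189.7] 361 rect [23.2 23. ] 12.5 z 0.045 xy [0.6204 0.0175 0.02  ]
red [263.9 222.1] 24 rect [4. 4.] 90.0 z 0.021 xy [0.5206 0.0124 0.02  ]
red [266.  238.4] 66 rect [8. 8.] 26.6 z 0.051 xy [0.4705 0.0063 0.02  ]
red [281.5 244.9] 27 rect [4.9 4.9] 45.0 z 0.021 xy [ 0.4504 -0.0413  0.02  ]
red [253.1 248.5] 27 rect [4.9 4.9] 45.0 z 0.02 xy [0.4397 0.0458 0.02  ]
red [414.7 270.9] 223 rect [ 7.1 31.8] 45.0 z 0.025 xy [ 0.3691 -0.449   0.02  ]
yellow [315.5 192.9] 366 rect [23.1 23.1] 38.7 z 0.045 xy [ 0.61  -0.147  0.02 ]
yellow [375.  221.3] 26 rect [5. 4.] 90.0 z 0.022 xy [ 0.5216 -0.3292  0.02  ]
yellow [375.  237.4] 67 rect [7.8 7.8] 45.0 z 0.052 xy [ 0.4721 -0.3286  0.02  ]
yellow [357.6 243.7] 29 rect [5. 5.] 90.0 z 0.019 xy [ 0.453  -0.2748  0.02  ]
yellow [386.1 247.7] 27 rect [5. 5.] 0.0 z 0.021 xy [ 0.4404 -0.3624  0.02  ]
```

View pics/topzoom.png

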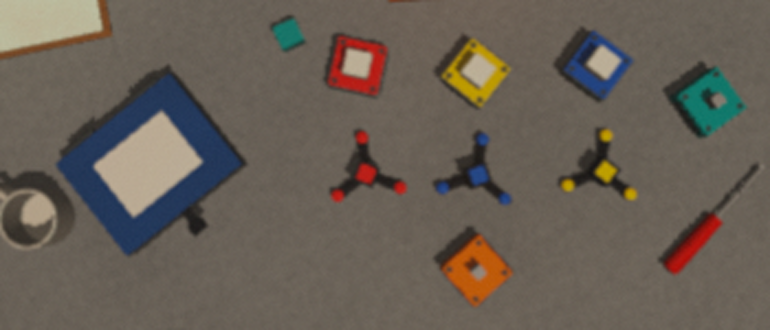

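```bash
cat >> h.py <<'E'
def st():
    s=sensors.read_state(); R=np.array(s['ee_rot']); return s,np.array(s['tool_pos']),R
def plan(target, yaw=None, maxstep=0.04):
    """target world TCP, yaw: direction angle(deg) of tool x, mod 180 choice"""
    s,p,R=st()
    d=R.T@(np.array(target)-p); print('t',round(s['time'],2),'pos',p.round(4),'yawx',np.degrees(np.arctan2(R[1,0],R[0,0])).round(2),'F',np.round(s['contact_force'],1),'w',round(s['gripper_width']*85,1),'q6',round(s['qpos'][5],2))
    n=int(np.ceil(np.linalg.norm(d)/maxstep)) or 1
    print('tool shift m',d.round(4),'units total',(d/.15).round(4),'rows',n,'per row',(d/.15/n).round(4))
    if yaw is not None:
        cur=np.degrees(np.arctan2(R[1,0],R[0,0])); a=(yaw-cur+90)%180-90
        # tool z is down: + turn about tool z reduces world yaw
        m=int(np.ceil(abs(a)/7)) or 1
        print('turn z deg',round(-a,2),'alt',round(-a+180*np.sign(a),2),'units',round(-a/90,4),'rows',m,'per',round(-a/90/m,4))
E
python3 - <<'E'
from h import *
c=load('top0'); f=c['frame']; hsv=cv2.cvtColor(f,cv2.COLOR_RGB2HSV)
H,S,V=[hsv[...,i].astype(int) for i in range(3)]
P=cloud(c)
m=np.zeros(H.shape,bool); m[180:285,120:225]=1
# lid: depth near .068
L=m&(abs(P[...,2]-.068)<.006)
L=cv2.morphologyEx(L.astype(np.uint8),cv2.MORPH_OPEN,np.ones((7,7)))
q=np.argwhere(L)[:,::-1].astype(float); w=onplane(c,q,.068)[:,:2]
r=cv2.minAreaRect(w.astype(np.float32)); print('lid',r)
hd=m&(V<50)&(S<120)&(P[...,2]>.05)&(P[...,2]<.085); hd[:250]=0
q=np.argwhere(hd)[:,::-1]; print(len(q),q.mean(0),onplane(c,q,.072).mean(0) if len(q) else 0)
for n,uv in dict(hr=(266,238.4),hb=(317.1,239.2),hy=(375,237.4)).items(): print(n,onplane(c,[uv],.05)[0].round(4))
plan([.40,.234,.25],126)
E
```

```text
lid ((0.49483996629714966, 0.3165369927883148), (0.044854264706373215, 0.17751392722129822), 49.825775146484375)
61 [187.59016393 260.04918033] [0.4070276  0.23840452 0.072     ]
hr [0.4705 0.0057 0.05  ]
hb [ 0.4675 -0.1482  0.05  ]
hy [ 0.4722 -0.3227  0.05  ]
t 0.15 pos [0.1236 0.5355 0.2022] yawx -103.0 F [ 0.1 -0.4  0.2] w 84.9 q6 -0.28
tool shift m [ 0.2317 -0.3372 -0.0474] units total [ 1.5444 -2.2479 -0.3161] rows 11 per row [ 0.1404 -0.2044 -0.0287]
turn z deg -49.0 alt 131.0 units -0.5444 rows 7 per -0.0778
```

Call:
{"method": "carry_out", "body": {"xyz": [[0, 0, -0.05], [0, 0, -0.05], [0, 0, -0.05], [0, 0, -0.05], [0, 0, -0.05], [0, 0, -0.05], [0, 0, -0.03], [0.247, -0.023, 0], [0.247, -0.023, 0], [0.247, -0.023, 0], [0.247, -0.023, 0], [0.247, -0.023, 0], [0.247, -0.023, 0], [0.247, -0.023, 0], [0.247, -0.023, 0], [0.247, -0.023, 0], [0.247, -0.023, 0], [0.247, -0.023, 0], [0, 0, 0]], "rot": [[0, 0, -0.079], [0, 0, -0.079], [0, 0, -0.079], [0, 0, -0.079], [0, 0, -0.079], [0, 0, -0.079], [0, 0, -0.079], [0, 0, 0], [0, 0, 0], [0, 0, 0], [0, 0, 0], [0, 0, 0], [0, 0, 0], [0, 0, 0], [0, 0, 0], [0, 0, 0], [0, 0, 0], [0, 0, 0], [0, 0, 0]], "gripper": [-1, -1, -1, -1, -1, -1, -1, -1, -1, -1, -1, -1, -1, -1, -1, -1, -1, -1, -1], "newtons": 40}}

```text
time: 1.73
tool_pos: [0.4007, 0.2279, 0.2522]
ee_rot: [[0.594, -0.804, 0.0], [-0.804, -0.594, -0.002], [0.002, 0.001, -1.0]]
contact_force: [0.8, -0.1, -0.2]
gripper_width: 0.999
```

```bash
python3 - <<'E'
from h import *
plan([.404,.236,.25],127.7)
c=snap('wrist','w1'); print(c['camera_from_world'], proj(c,[[.407,.238,.064]]))
E
```

```text
t 1.73 pos [0.4007 0.2279 0.2522] yawx -53.54 F [ 0.8 -0.1 -0.2] w 84.9 q6 1.35
tool shift m [-0.0046 -0.0075  0.0022] units total [-0.0305 -0.0497  0.0145] rows 1 per row [-0.0305 -0.0497  0.0145]
turn z deg -1.24 alt 178.76 units -0.0138 rows 1 per -0.0138
[[ 0.5941407  -0.80435692  0.00260289 -0.0557671 ]
 [-0.77544248 -0.57191707  0.26758144  0.39258197]
 [-0.21374234 -0.16099942 -0.96353173  0.5481684 ]
 [ 0.          0.          0.          1.        ]] [[273.97956667 169.86335376]]
```

View pics/w1.png

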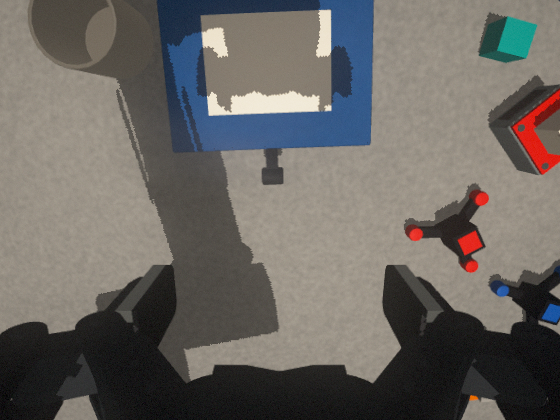

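The wrist view shows the lid's front edge from (173,152) to (372,146) and the lid handle bar at about (272,174).

```bash
python3 - <<'E'
from h import *
c=load('w1'); f=c['frame']; hsv=cv2.cvtColor(f,cv2.COLOR_RGB2HSV)
H,S,V=[hsv[...,i].astype(int) for i in range(3)]
m=(H>100)&(H<125)&(S>120)
# front edge: lowest blue pixel per column
us=np.arange(180,366,3); us=us[(us<255)|(us>290)]
vs=[np.max(np.where(m[:200,u])[0])+.5 for u in us]
w=onplane(c,np.c_[us,vs],.060)[:,:2]; 
k=np.polyfit(us,vs,1); print('res',np.std(vs-np.polyval(k,us)))
e=onplane(c,[[180,np.polyval(k,180)],[366,np.polyval(k,366)]],.061)[:,:2]
d=e[1]-e[0]; d/=np.linalg.norm(d); print('edge dir deg',np.degrees(np.arctan2(d[1],d[0])))
vv=130; r=np.where(m[vv,150:400])[0]+150; 
lr=onplane(c,[[r.min()-.5,vv],[r.max()+.5,vv]],.068)[:,:2]; print('lid width',np.linalg.norm(lr[1]-lr[0]),lr)
mid=lr.mean(0)
n=np.array([d[1],-d[0]]); 
if n@mid>0 and n[0]>0: n=-n
n=n if n[0]<0 else -n
bar=mid+n*(((e[0]-mid)@n)+.028); print('n',n,'bar from edge',bar,'hinge',bar-n*.188)
b=(V<60); b[:150]=0;b[190:]=0;b[:,:255]=0;b[:,290:]=0
q=np.argwhere(b)[:,::-1]; rr=q[q[:,1]>164]; print(rr.min(0),rr.max(0)); print('bar px',onplane(c,[[(rr[:,0].min()+rr[:,0].max())/2,174]],.070))
yaw=np.degrees(np.arctan2(d[1],d[0]))
plan([bar[0],bar[1],.10],yaw)
plan([bar[0],bar[1],.046],yaw)
E
```

```text
res 7.442018258786326
edge dir deg -56.63760962711351
lid width 0.1819215888413264 [[0.38877706 0.33112291]
 [0.49684746 0.18477998]]
n [-0.83520903 -0.54993262] bar from edge [0.40771637 0.23484301] hinge [0.56473567 0.33823034]
[281 168] [281 169]
bar px [[0.40862127 0.23024945 0.07      ]]
t 1.78 pos [0.3994 0.2297 0.252 ] yawx -53.53 F [-0.5  0.1 -0.1] w 84.8 q6 1.34
tool shift m [ 0.0007 -0.0098  0.152 ] units total [ 0.0048 -0.0656  1.0136] rows 4 per row [ 0.0012 -0.0164  0.2534]
turn z deg 3.11 alt -176.89 units 0.0346 rows 1 per 0.0346
t 1.78 pos [0.3994 0.2297 0.252 ] yawx -53.53 F [-0.5  0.1 -0.1] w 84.8 q6 1.34
tool shift m [ 0.0007 -0.0099  0.206 ] units total [ 0.0047 -0.0659  1.3736] rows 6 per row [ 0.0008 -0.011   0.2289]
turn z deg 3.11 alt -176.89 units 0.0346 rows 1 per 0.0346
```

```bash
python3 - <<'E'
from h import *
f=load('w1')['frame']; cv2.imwrite('pics/w1z.png',cv2.resize(f[100:200,150:390],None,fx=3.2,fy=3.2,interpolation=cv2.INTER_CUBIC)[:,:,::-1].clip(0,100)*2)
E
```

```text
(no output)
```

View pics/w1z.png

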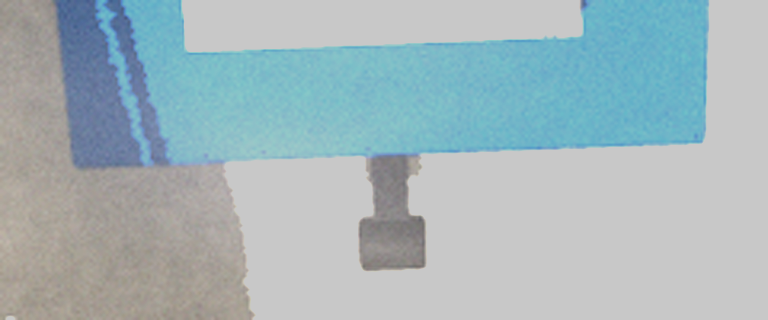

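```bash
python3 - <<'E'
from h import *
c=load('w1')
e=onplane(c,[[173.4,152.0],[369.7,144.5]],.068); d=(e[1]-e[0])[:2]; print(np.linalg.norm(d),np.degrees(np.arctan2(d[1],d[0])))
d/=np.linalg.norm(d); n=np.array([d[1],-d[0]]); n=n if n[0]<0 else -n
bar=e.mean(0)[:2]+n*.028; print(n,'bar',bar,'hinge',bar-n*.188, 'case',bar-n*.108)
print(onplane(c,[[272.5,175.9]],.069), onplane(c,[[262.3,176],[282.8,176]],.064))
yaw=np.degrees(np.arctan2(d[1],d[0]))
plan([bar[0],bar[1],.046],yaw)
E
```

```text
0.19792288543057904 -51.4127809012033
[-0.78165962 -0.62370525] bar [0.40182739 0.23609076] hinge [0.5487794  0.35334735] case [0.48624663 0.30345093]
[[0.40176054 0.23596358 0.069     ]] [[0.39465588 0.24395594 0.064     ]
 [0.40726489 0.22686361 0.064     ]]
t 1.78 pos [0.3994 0.2297 0.252 ] yawx -53.53 F [-0.5  0.1 -0.1] w 84.8 q6 1.34
tool shift m [-0.0038 -0.0059  0.206 ] units total [-0.0254 -0.0393  1.3736] rows 6 per row [-0.0042 -0.0065  0.2289]
turn z deg -2.11 alt 177.89 units -0.0235 rows 1 per -0.0235
```

Call:
{"method": "carry_out", "body": {"xyz": [[-0.025, -0.04, 0], [0, 0, 0.24], [0, 0, 0.24], [0, 0, 0.24], [0, 0, 0.24], [0, 0, 0.24], [0, 0, 0.17], [0, 0, 0], [0, 0, 0], [0, 0, 0], [0, 0, 0], [0, 0, 0], [0, 0, 0], [0, 0, 0], [0, 0, 0], [0, 0, 0]], "rot": [[0, 0, -0.023], [0, 0, 0], [0, 0, 0], [0, 0, 0], [0, 0, 0], [0, 0, 0], [0, 0, 0], [0, 0, 0], [0, 0, 0], [0, 0, 0], [0, 0, 0], [0, 0, 0], [0, 0, 0], [0, 0, 0], [0, 0, 0], [0, 0, 0]], "gripper": [-1, -1, -1, -1, -1, -1, -1, -1, 1, 1, 1, 1, 1, 1, 1, 1], "newtons": 40}}

```text
time: 3.12
tool_pos: [0.4007, 0.2388, 0.0471]
ee_rot: [[0.627, -0.779, 0.0], [-0.779, -0.627, 0.0], [-0.0, -0.0, -1.0]]
contact_force: [-0.7, 0.0, 0.0]
gripper_width: -0.003
```

```bash
python3 - <<'E'
from h import *
plan([.4018,.2361,.046],-51.4); snap('wrist','w2')
E
```

```text
t 3.12 pos [0.4007 0.2388 0.0471] yawx -51.16 F [-0.7  0.   0. ] w -0.3 q6 1.37
tool shift m [0.0028 0.0009 0.0011] units total [0.0189 0.0057 0.0074] rows 1 per row [0.0189 0.0057 0.0074]
turn z deg 0.24 alt -179.76 units 0.0027 rows 1 per 0.0027
```

View pics/w2.png

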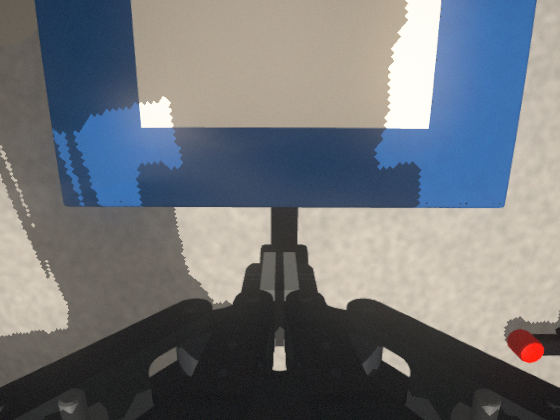

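```bash
python3 - <<'E'
from h import *
c=load('w2'); s,p,R=st()
print(proj(c,[p,p-R[:,2]*.019,[.4018,.236,.064]]))
P=cloud(c)
for v in range(200,320,8): print(v,[ (P[v,u]*1000).round(0).tolist() for u in (270,284,298)])
f=c['frame']; cv2.imwrite('pics/w2z.png',cv2.resize(f[190:330,200:370].clip(0,80)*3,None,fx=4,fy=4,interpolation=cv2.INTER_CUBIC)[:,:,::-1])
t=snap('top','t2'); cv2.imwrite('pics/t2z.png',cv2.resize(t['frame'][180:300,120:260],None,fx=5,fy=5,interpolation=cv2.INTER_CUBIC)[:,:,::-1])
E
```

```text
[[278.47769365 246.9543103 ]
 [278.45109458 261.75020812]
 [284.54258843 261.69314587]]
200 [[422.0, 261.0, 70.0], [426.0, 256.0, 69.0], [430.0, 251.0, 69.0]]
208 [[404.0, 248.0, -0.0], [423.0, 254.0, 69.0], [427.0, 249.0, 69.0]]
216 [[400.0, 245.0, 1.0], [420.0, 251.0, 69.0], [411.0, 231.0, 1.0]]
224 [[395.0, 242.0, -0.0], [417.0, 249.0, 69.0], [407.0, 228.0, 2.0]]
232 [[391.0, 238.0, 1.0], [414.0, 247.0, 68.0], [403.0, 224.0, 1.0]]
240 [[387.0, 235.0, -0.0], [411.0, 244.0, 68.0], [398.0, 220.0, 0.0]]
248 [[404.0, 246.0, 67.0], [408.0, 242.0, 69.0], [412.0, 236.0, 67.0]]
256 [[407.0, 248.0, 84.0], [410.0, 244.0, 84.0], [410.0, 235.0, 72.0]]
264 [[407.0, 248.0, 93.0], [410.0, 244.0, 93.0], [411.0, 237.0, 84.0]]
272 [[407.0, 248.0, 99.0], [410.0, 244.0, 99.0], [411.0, 237.0, 92.0]]
280 [[407.0, 248.0, 106.0], [410.0, 244.0, 106.0], [413.0, 240.0, 106.0]]
288 [[407.0, 248.0, 112.0], [410.0, 244.0, 113.0], [413.0, 240.0, 112.0]]
296 [[408.0, 248.0, 119.0], [408.0, 242.0, 113.0], [415.0, 243.0, 122.0]]
304 [[408.0, 248.0, 124.0], [406.0, 241.0, 113.0], [413.0, 241.0, 124.0]]
312 [[408.0, 248.0, 128.0], [404.0, 239.0, 114.0], [413.0, 241.0, 128.0]]
```

View pics/w2z.png

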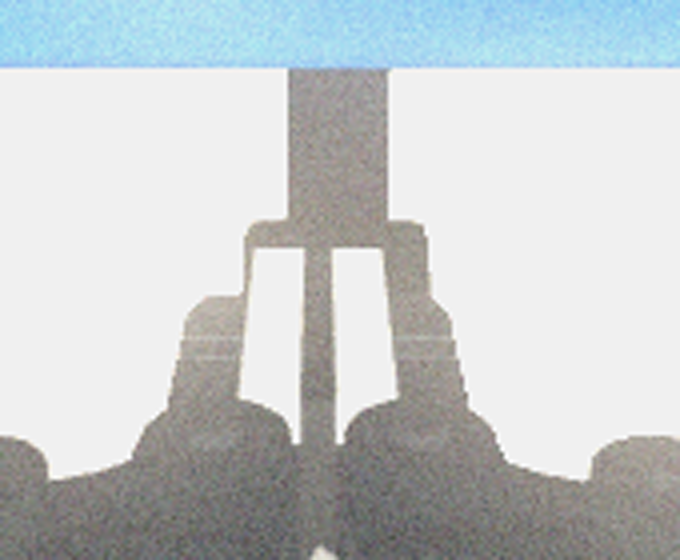

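View pics/t2z.png

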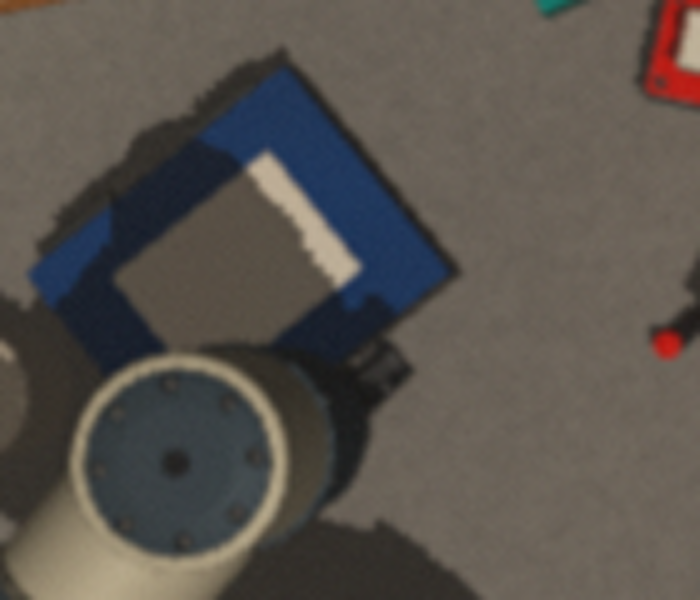

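```bash
python3 - <<'E'
from h import *
c=load('w2'); s,p,R=st(); print(p)
for y in(-.011,0,.011):
  for z in (0,-.019,-.03,-.04): print(y,z,proj(c,[p+R[:,1]*y+R[:,2]*z]).round(0))
c=load('w1'); p=np.array([0.3997,.229,.252])
P=cloud(c); s
print(np.nanmin(P[200:420,:,2]))
f=load('w1')
for u in (170,150,160,390,395,400):
  for v in (268,280,300): print(u,v,P[v,u].round(3))
E
```

```text
[0.40061568 0.23877583 0.04693426]
-0.011 0 [[278. 227.]]
-0.011 -0.019 [[278. 240.]]
-0.011 -0.03 [[278. 249.]]
-0.011 -0.04 [[278. 258.]]
0 0 [[278. 247.]]
0 -0.019 [[278. 262.]]
0 -0.03 [[278. 272.]]
0 -0.04 [[278. 282.]]
0.011 0 [[278. 266.]]
0.011 -0.019 [[278. 283.]]
0.011 -0.03 [[278. 294.]]
0.011 -0.04 [[278. 306.]]
-0.0036282732293397846
170 268 [0.383 0.267 0.297]
170 280 [0.379 0.265 0.299]
170 300 [0.373 0.26  0.301]
150 268 [0.381 0.274 0.302]
150 280 [0.382 0.271 0.311]
150 300 [0.382 0.267 0.321]
160 268 [0.383 0.271 0.302]
160 280 [0.383 0.268 0.309]
160 300 [0.378 0.264 0.312]
390 268 [0.434 0.199 0.3  ]
390 280 [0.431 0.196 0.3  ]
390 300 [0.425 0.192 0.304]
395 268 [0.436 0.198 0.301]
395 280 [0.433 0.198 0.307]
395 300 [0.427 0.194 0.308]
400 268 [0.437 0.197 0.301]
400 280 [0.435 0.2   0.311]
400 300 [0.429 0.195 0.313]
```

```bash
python3 - <<'E'
from h import *
c=snap('scene','s2'); s,p,R=st()
print(proj(c,[p,p-R[:,2]*.028,[.4018,.236,.064]]))
cv2.imwrite('pics/s2z.png',cv2.resize(c['frame'][110:200,230:350].clip(0,120)*2,None,fx=6,fy=6,interpolation=cv2.INTER_CUBIC)[:,:,::-1])
E
```

```text
[[274.15928288 162.32529904]
 [273.98343331 155.25303809]
 [273.91279667 158.46422894]]
```

View pics/s2z.png

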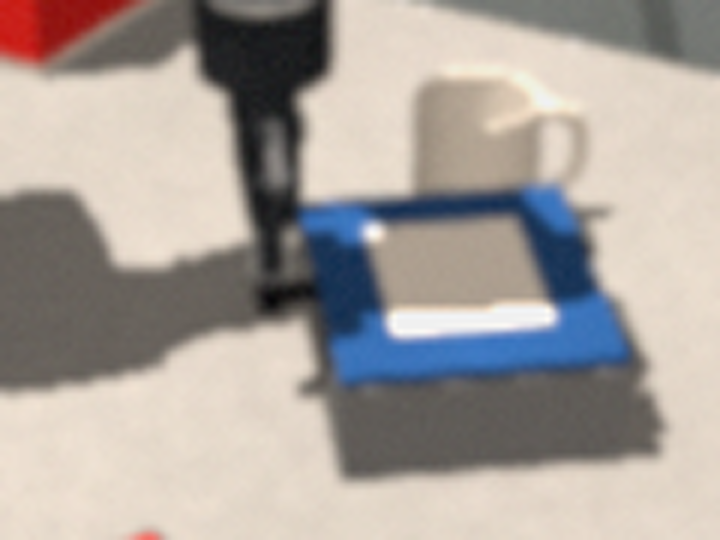

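Call:
{"method": "carry_out", "body": {"xyz": [[0, 0, 0], [0, 0, 0], [0, 0, 0], [0, 0, 0], [0, 0, 0], [0, 0, 0], [0.019, 0.006, 0], [0, 0, 0.08], [0, 0, 0.06], [0, 0, 0], [0, 0, 0], [0, 0, 0], [0, 0, 0], [0, 0, 0], [0, 0, 0], [0, 0, 0], [0, 0, 0]], "rot": [[0, 0, 0], [0, 0, 0], [0, 0, 0], [0, 0, 0], [0, 0, 0], [0, 0, 0], [0, 0, 0], [0, 0, 0], [0, 0, 0], [0, 0, 0], [0, 0, 0], [0, 0, 0], [0, 0, 0], [0, 0, 0], [0, 0, 0], [0, 0, 0], [0, 0, 0]], "gripper": [-1, -1, -1, -1, -1, -1, -1, -1, -1, -1, 1, 1, 1, 1, 1, 1, 1], "newtons": 40}}

```text
time: 4.68
tool_pos: [0.4015, 0.2367, 0.0264]
ee_rot: [[0.627, -0.779, 0.0], [-0.779, -0.627, 0.001], [-0.001, -0.001, -1.0]]
contact_force: [-4.2, 2.0, 5.1]
gripper_width: 0.245
```

```bash
python3 - <<'E'
from h import *
plan([.4018,.2361,.046],-51.4); c=snap('wrist','w3')
P=cloud(c)
for v in range(230,300,8): print(v,[ (P[v,u]*1000).round(0).tolist() for u in (262,270,284,298,306)])
E
```

```text
t 4.68 pos [0.4015 0.2367 0.0264] yawx -51.16 F [-4.2  2.   5.1] w 20.8 q6 1.38
tool shift m [ 0.0006  0.0001 -0.0196] units total [ 0.004   0.0006 -0.1309] rows 1 per row [ 0.004   0.0006 -0.1309]
turn z deg 0.24 alt -179.76 units 0.0027 rows 1 per 0.0027
230 [[396.0, 245.0, 2.0], [418.0, 254.0, 70.0], [421.0, 250.0, 69.0], [409.0, 228.0, -0.0], [412.0, 224.0, -1.0]]
238 [[392.0, 242.0, 1.0], [415.0, 252.0, 68.0], [419.0, 248.0, 69.0], [405.0, 225.0, 0.0], [408.0, 221.0, -0.0]]
246 [[388.0, 238.0, 0.0], [413.0, 250.0, 69.0], [416.0, 245.0, 68.0], [401.0, 222.0, 1.0], [404.0, 218.0, 0.0]]
254 [[384.0, 235.0, 1.0], [410.0, 248.0, 70.0], [414.0, 243.0, 69.0], [397.0, 218.0, -1.0], [417.0, 234.0, 62.0]]
262 [[404.0, 247.0, 65.0], [407.0, 246.0, 69.0], [411.0, 241.0, 69.0], [413.0, 236.0, 65.0], [417.0, 235.0, 70.0]]
270 [[403.0, 246.0, 71.0], [405.0, 244.0, 70.0], [408.0, 239.0, 69.0], [412.0, 235.0, 70.0], [414.0, 232.0, 69.0]]
278 [[401.0, 245.0, 72.0], [403.0, 242.0, 72.0], [407.0, 238.0, 72.0], [410.0, 234.0, 72.0], [413.0, 233.0, 76.0]]
286 [[398.0, 242.0, 72.0], [401.0, 241.0, 74.0], [404.0, 236.0, 73.0], [408.0, 232.0, 73.0], [411.0, 231.0, 77.0]]
294 [[396.0, 241.0, 74.0], [398.0, 238.0, 74.0], [402.0, 234.0, 74.0], [405.0, 230.0, 74.0], [409.0, 230.0, 79.0]]
```

View pics/w3.png

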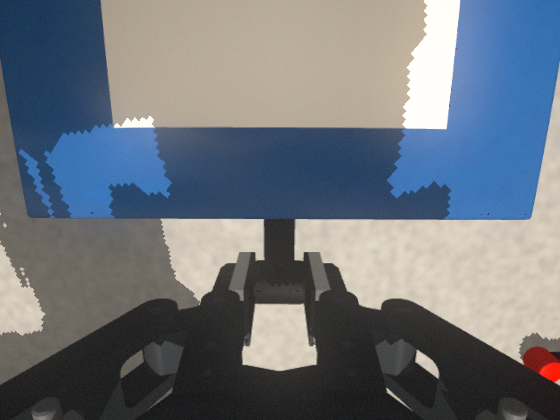

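Call:
{"method": "carry_out", "body": {"xyz": [[0, 0, 0], [0, 0, 0], [0, 0, 0], [0.003, 0, 0.053], [0, 0, 0], [0, 0, 0], [0, 0, 0], [0, 0, 0], [0, 0, 0], [0, 0, 0]], "rot": [[0, 0, 0], [0, 0, 0], [0, 0, 0], [0, 0, 0.003], [0, 0, 0], [0, 0, 0], [0, 0, 0], [0, 0, 0], [0, 0, 0], [0, 0, 0]], "gripper": [0, 0, 0, 0, 0, 1, 1, 1, 1, 1], "newtons": 50}}

```text
time: 5.57
tool_pos: [0.4011, 0.2363, 0.0178]
ee_rot: [[0.623, -0.782, -0.001], [-0.782, -0.623, 0.001], [-0.002, 0.0, -1.0]]
contact_force: [-5.2, 3.2, 1.2]
gripper_width: 0.245
```

```bash
python3 - <<'E'
import numpy as np
k=np.arange(0,23)*(1.90/22)+.021
y=.188*np.cos(k);z=.188*np.sin(k)
print(np.c_[k[1:]-.021,np.diff(y)/.15,-np.diff(z)/.15].round(3).tolist())
E
```

```text
[[0.086, -0.007, -0.108], [0.173, -0.016, -0.107], [0.259, -0.025, -0.105], [0.345, -0.034, -0.103], [0.432, -0.043, -0.099], [0.518, -0.051, -0.095], [0.605, -0.06, -0.09], [0.691, -0.067, -0.085], [0.777, -0.074, -0.079], [0.864, -0.081, -0.072], [0.95, -0.087, -0.065], [1.036, -0.092, -0.057], [1.123, -0.096, -0.049], [1.209, -0.1, -0.041], [1.295, -0.103, -0.032], [1.382, -0.106, -0.023], [1.468, -0.107, -0.013], [1.555, -0.108, -0.004], [1.641, -0.108, 0.005], [1.727, -0.107, 0.014], [1.814, -0.106, 0.024], [1.9, -0.103, 0.033]]
```

Call:
{"method": "carry_out", "body": {"xyz": [[0, -0.007, -0.108], [0, -0.016, -0.107], [0, -0.025, -0.105], [0, -0.034, -0.103], [0, -0.043, -0.099], [0, -0.051, -0.095], [0, -0.06, -0.09], [0, -0.067, -0.085], [0, -0.074, -0.079], [0, -0.081, -0.072], [0, -0.087, -0.065]], "rot": [[0, 0, 0], [0, 0, 0], [0, 0, 0], [0, 0, 0], [0, 0, 0], [0, 0, 0], [0, 0, 0], [0, 0, 0], [0, 0, 0], [0, 0, 0], [0, 0, 0]], "gripper": [1, 1, 1, 1, 1, 1, 1, 1, 1, 1, 1]}}

```text
time: 6.48
tool_pos: [0.4642, 0.2869, 0.1686]
ee_rot: [[0.624, -0.782, -0.004], [-0.782, -0.624, -0.001], [-0.002, 0.004, -1.0]]
contact_force: [-3.0, 2.3, -4.3]
gripper_width: 0.25
```

```bash
python3 - <<'E'
from h import *
plan([.4018,.2361,.046],-51.4); c=snap('scene','s3')
E
```

```text
t 6.48 pos [0.4642 0.2869 0.1686] yawx -51.42 F [-3.   2.3 -4.3] w 21.2 q6 1.41
tool shift m [0.0011 0.08   0.1229] units total [0.0072 0.5335 0.819 ] rows 4 per row [0.0018 0.1334 0.2048]
turn z deg -0.02 alt 179.98 units -0.0002 rows 1 per -0.0002
```

View pics/s3.png

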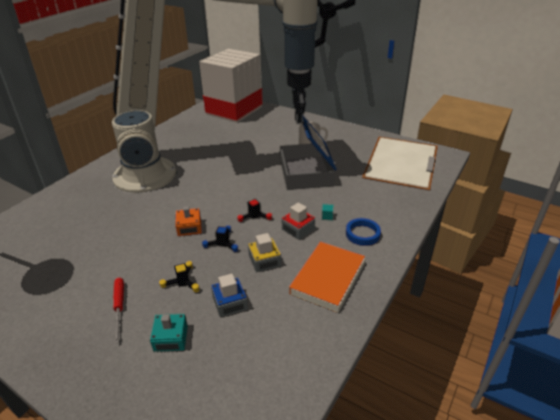

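The lid is coming up. The scene view shows it held at about (318,145). I'll continue the arc.

Call:
{"method": "carry_out", "body": {"xyz": [[0, -0.092, -0.057], [0, -0.096, -0.049], [0, -0.1, -0.041], [0, -0.103, -0.032], [0, -0.106, -0.023], [0, -0.107, -0.013], [0, -0.108, -0.004], [0, -0.108, 0.005], [0, -0.107, 0.014], [0, -0.106, 0.024], [0, -0.07, 0.022], [0, 0, 0], [0, 0, 0]], "rot": [[0, 0, 0], [0, 0, 0], [0, 0, 0], [0, 0, 0], [0, 0, 0], [0, 0, 0], [0, 0, 0], [0, 0, 0], [0, 0, 0], [0, 0, 0], [0, 0, 0], [0, 0, 0], [0, 0, 0]], "gripper": [1, 1, 1, 1, 1, 1, 1, 1, 1, 1, 1, 1, 1]}}

```text
time: 7.62
tool_pos: [0.5952, 0.3915, 0.1924]
ee_rot: [[0.624, -0.781, 0.0], [-0.781, -0.624, 0.002], [-0.001, -0.002, -1.0]]
contact_force: [-3.8, 3.4, 3.6]
gripper_width: 0.243
```

```bash
python3 - <<'E'
from h import *
plan([.4018,.2361,.046],-51.4); c=snap('scene','s4'); c=snap('wrist','w4')
E
```

```text
t 7.62 pos [0.5952 0.3915 0.1924] yawx -51.37 F [-3.8  3.4  3.6] w 20.7 q6 1.45
tool shift m [0.0009 0.2484 0.146 ] units total [0.0061 1.6557 0.9734] rows 8 per row [0.0008 0.207  0.1217]
turn z deg 0.03 alt -179.97 units 0.0004 rows 1 per 0.0004
```

View pics/s4.png

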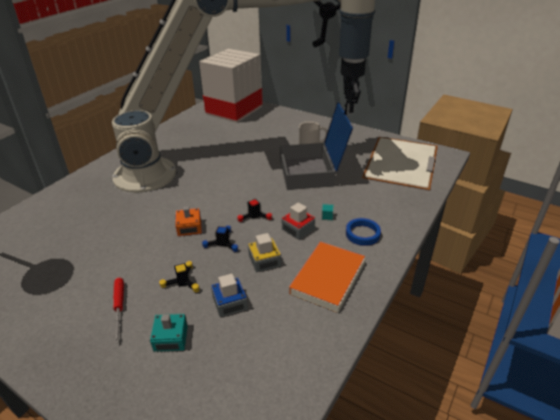

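View pics/w4.png

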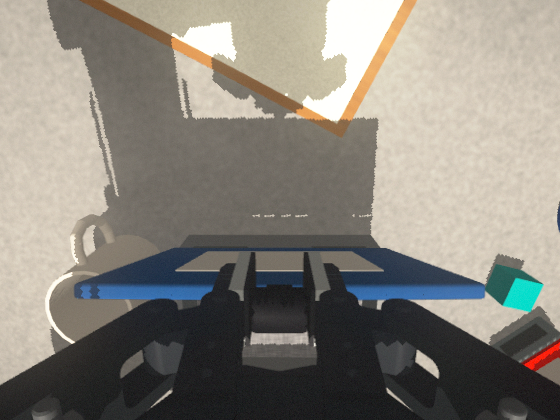

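Call:
{"method": "carry_out", "body": {"xyz": [[0, 0, 0], [0, 0, 0], [0, 0, 0], [0, 0, 0], [0, 0, -0.1], [0, 0, -0.2], [0, 0, -0.2], [0, 0, 0]], "rot": [[0, 0, 0], [0, 0, 0], [0, 0, 0], [0, 0, 0], [0, 0, 0], [0, 0, 0], [0, 0, 0], [0, 0, 0]], "gripper": [-0.3, -0.3, -0.3, -0.3, -0.3, -0.3, -0.3, -0.3]}}

```text
time: 8.38
tool_pos: [0.5974, 0.3896, 0.2745]
ee_rot: [[0.623, -0.782, 0.01], [-0.783, -0.623, 0.005], [0.002, -0.011, -1.0]]
contact_force: [0.3, -0.1, 2.8]
gripper_width: 0.653
```

```bash
python3 - <<'E'
from h import *
c=snap('scene','s5'); c=snap('top','t5')
cv2.imwrite('pics/t5z.png',cv2.resize(c['frame'][160:310,100:400],None,fx=2.6,fy=2.6,interpolation=cv2.INTER_CUBIC)[:,:,::-1])
# blobs
f=c['frame']; hsv=cv2.cvtColor(f,cv2.COLOR_RGB2HSV)
# next: hover over red cap, camera-looking; compute plan; drive yaw from earlier rect
plan([.55,.02,.30],None)
E
```

```text
t 8.48 pos [0.5959 0.3899 0.269 ] yawx -51.45 F [ 0.1  0.3 -0.4] w 54.9 q6 1.45
tool shift m [ 0.2607  0.2663 -0.032 ] units total [ 1.7377  1.7754 -0.2132] rows 10 per row [ 0.1738  0.1775 -0.0213]
```

View pics/s5.png

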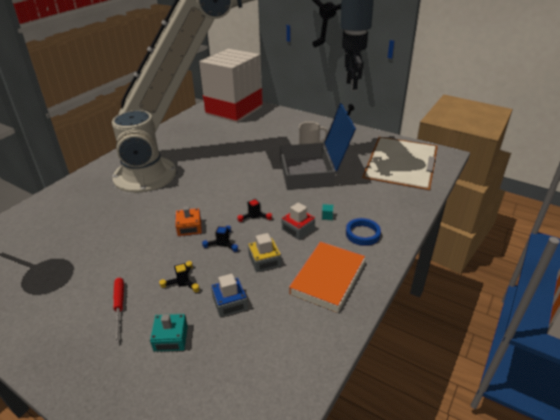

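View pics/t5z.png

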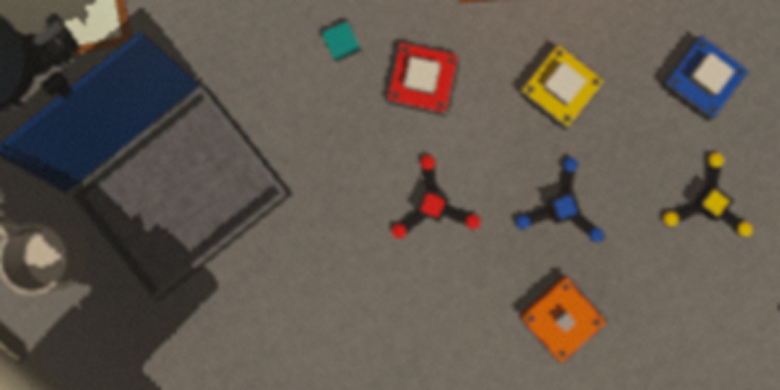

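The lid leans back on its stop (345,135) and the case is open. Next I'll go to a vantage point over the handles and drives.

Call:
{"method": "carry_out", "body": {"xyz": [[0.156, 0.207, -0.031], [0.156, 0.207, -0.031], [0.156, 0.207, -0.031], [0.156, 0.207, -0.031], [0.156, 0.207, -0.031], [0.156, 0.207, -0.031], [0.156, 0.207, -0.031], [0.156, 0.207, -0.031], [0.156, 0.207, -0.031], [0.156, 0.207, -0.031], [0.156, 0.207, -0.031], [0.156, 0.207, -0.031], [0.156, 0.207, -0.031], [0, 0, 0], [0, 0, 0], [0, 0, 0], [0, 0, 0], [0, 0, 0], [0, 0, 0], [0, 0, 0]], "rot": [[0, 0, 0], [0, 0, 0], [0, 0, 0], [0, 0, 0], [0, 0, 0], [0, 0, 0], [0, 0, 0], [0, 0, 0], [0, 0, 0], [0, 0, 0], [0, 0, 0], [0, 0, 0], [0, 0, 0], [0, 0, 0.072], [0, 0, 0.072], [0, 0, 0.072], [0, 0, 0.072], [0, 0, 0.072], [0, 0, 0.072], [0, 0, 0]], "gripper": [-1, -1, -1, -1, -1, -1, -1, -1, -1, -1, -1, -1, -1, -1, -1, -1, -1, -1, -1, -1]}}

```text
time: 10.15
tool_pos: [0.4687, -0.0999, 0.3266]
ee_rot: [[-0.01, -1.0, -0.002], [-1.0, 0.01, -0.0], [0.0, 0.002, -1.0]]
contact_force: [0.2, 0.2, 0.5]
gripper_width: 0.998
```

```bash
python3 - <<'E'
from h import *
plan([.47,-.1,.33],-90)
c=snap('wrist','w6')
E
```

```text
t 10.15 pos [ 0.4687 -0.0999  0.3266] yawx -90.55 F [0.2 0.2 0.5] w 84.8 q6 1.44
tool shift m [ 0.0001 -0.0013 -0.0034] units total [ 0.0008 -0.0085 -0.0226] rows 1 per row [ 0.0008 -0.0085 -0.0226]
turn z deg -0.55 alt 179.45 units -0.0061 rows 1 per -0.0061
```

View pics/w6.png

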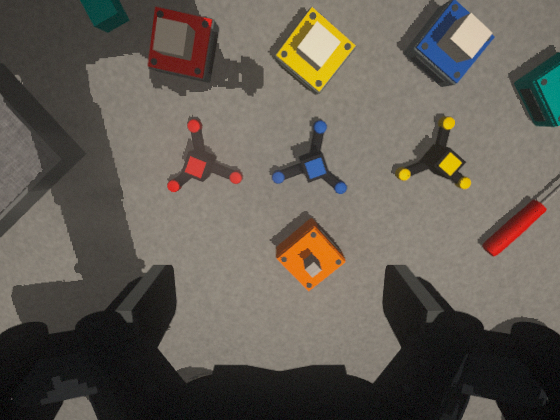

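The wrist view shows all drives and handles. The drives are red (182,47), yellow (315,50) and blue (447,42), and the hubs are red (196,167), blue (315,168) and yellow (449,163).

```bash
cat >> h.py <<'E'
def masks(f):
    hsv=cv2.cvtColor(f,cv2.COLOR_RGB2HSV); H,S,V=[hsv[...,i].astype(int) for i in range(3)]
    return dict(red=((H<5)|(H>174))&(S>150)&(V>60), yellow=(H>22)&(H<33)&(S>150)&(V>60), blue=(H>105)&(H<125)&(S>120)&(V>60), white=(S<70)&(V>85))
def measure(c,vmax=265,show=True):
    f=c['frame']; M=masks(f); P=cloud(c); out={}
    for k in ('red','yellow','blue'):
        m=M[k].copy(); m[vmax:]=0; m=cv2.morphologyEx(m.astype(np.uint8),cv2.MORPH_CLOSE,np.ones((3,3)))
        n,l,s,ce=cv2.connectedComponentsWithStats(m)
        for i in range(1,n):
            if s[i,4]<60: continue
            cs=max(cv2.findContours((l==i).astype(np.uint8),cv2.RETR_EXTERNAL,cv2.CHAIN_APPROX_NONE)[0],key=len).reshape(-1,2).astype(float)
            z=np.nanmedian(P[l==i][:,2])
            zz=min([.02,.045,.05],key=lambda a:abs(a-z)) if abs(z)<.07 else z
            w=onplane(c,cs,zz)[:,:2]; r=cv2.minAreaRect((w*1000).astype(np.float32))
            kind={.02:'end',.045:'plate',.05:'?'}.get(zz,'?')
            area=cv2.contourArea((w*1000).astype(np.float32))
            kind='plate' if max(r[1])>60 else ('patch' if z>.035 else 'end')
            if kind=='patch': w=onplane(c,cs,.05)[:,:2]; r=cv2.minAreaRect((w*1000).astype(np.float32))
            border=s[i,0]==0 or s[i,1]==0
            print(k,kind,'px',ce[i].round(0),'z',z.round(3),'xy',np.round(r[0],1),'size',np.round(r[1],1),'ang',round(r[2]%90,1),'BORDER' if border else '')
E
python3 - <<'E'
from h import *
c=load('w6'); measure(c)
M=masks(c['frame'])['white'].copy(); M[100:]=0
P=cloud(c); M=(abs(P[...,2]-.081)<.008); M[110:]=0
n,l,s,ce=cv2.connectedComponentsWithStats(M.astype(np.uint8))
for i in range(1,n):
    if s[i,4]<150: continue
    cs=np.argwhere(l==i)[:,::-1].astype(float); r=cv2.minAreaRect((onplane(c,cs,.081)[:,:2]*1000).astype(np.float32)); print('cap',ce[i].round(0),np.round(r[0],1),np.round(r[1],1),round(r[2]%90,1))
E
```

```text
red plate px [183.  45.] z 0.045 xy [620.4  17.7] size [68.2 67.9] ang 77.3 
red end px [193. 126.] z 0.021 xy [522.4  13. ] size [15.5 15.4] ang 43.2 
red patch px [195. 167.] z 0.051 xy [471.2   7.3] size [22.1 22.1] ang 66.9 
red end px [235. 177.] z 0.021 xy [451.  -40.1] size [15.5 15. ] ang 43.3 
red end px [173. 186.] z 0.02 xy [441.1  47.2] size [16.3 15.6] ang 41.5 
red plate px [514. 228.] z 0.023 xy [ 374.1 -444.3] size [ 31.2 101.5] ang 46.7 
yellow plate px [314.  51.] z 0.045 xy [ 610.1 -145.3] size [68.4 68.5] ang 51.1 
yellow end px [447. 123.] z 0.021 xy [ 522.9 -325.6] size [15.7 20.9] ang 0.1 
yellow patch px [450. 164.] z 0.051 xy [ 472.5 -321.8] size [23.5 23.1] ang 51.9 
yellow end px [403. 174.] z 0.021 xy [ 454.6 -271.6] size [20.8 15.9] ang 71.6 
yellow end px [464. 183.] z 0.021 xy [ 441.5 -360.2] size [17.7 15.8] ang 64.9 
blue plate px [447.  44.] z 0.045 xy [ 620.  -314.6] size [68.6 68.6] ang 52.6 BORDER
blue end px [320. 127.] z 0.021 xy [ 518.3 -155. ] size [15.7 14.7] ang 0.9 
blue patch px [315. 168.] z 0.051 xy [ 468.4 -146.9] size [22.3 22.3] ang 18.8 
blue end px [278. 177.] z 0.021 xy [451.5 -99.1] size [13.8 13.9] ang 89.4 
blue end px [340. 187.] z 0.021 xy [ 436.2 -185.5] size [15.3 15.6] ang 46.1 
cap [469.  36.] [ 619. -313.] [36.9 38.2] 52.3
cap [171.  37.] [619.7  16.8] [36.4 35. ] 78.1
cap [318.  44.] [ 609.5 -145.1] [34.4 36.3] 51.2
```

Call:
{"method": "carry_out", "body": {"xyz": [[0, 0, 0], [0, 0, 0], [-0.141, -0.116, 0.197], [-0.141, -0.116, 0.197], [-0.141, -0.116, 0.197], [-0.141, -0.116, 0.197], [-0.141, -0.116, 0.197], [-0.141, -0.116, 0.197], [-0.141, -0.116, 0.197], [0, 0, 0], [0, 0, 0]], "rot": [[0, 0, 0.068], [0, 0, 0.067], [0, 0, 0], [0, 0, 0], [0, 0, 0], [0, 0, 0], [0, 0, 0], [0, 0, 0], [0, 0, 0], [0, 0, 0], [0, 0, 0]], "gripper": [-1, -1, -1, -1, -1, -1, -1, -1, -1, -1, -1]}}

```text
time: 11.12
tool_pos: [0.6189, 0.0189, 0.117]
ee_rot: [[-0.211, -0.977, -0.007], [-0.977, 0.211, -0.002], [0.003, 0.006, -1.0]]
contact_force: [-0.5, -0.7, 0.7]
gripper_width: 0.999
```

```bash
python3 - <<'E'
from h import *
plan([.6202,.0175,.022],-102.7)
c=snap('wrist','w7')
E
```

```text
t 11.12 pos [0.6189 0.0189 0.117 ] yawx -102.21 F [-0.5 -0.7  0.7] w 84.9 q6 1.08
tool shift m [ 0.0008 -0.0022  0.095 ] units total [ 0.0055 -0.0147  0.6334] rows 3 per row [ 0.0018 -0.0049  0.2111]
turn z deg 0.49 alt -179.51 units 0.0055 rows 1 per 0.0055
```

View pics/w7.png

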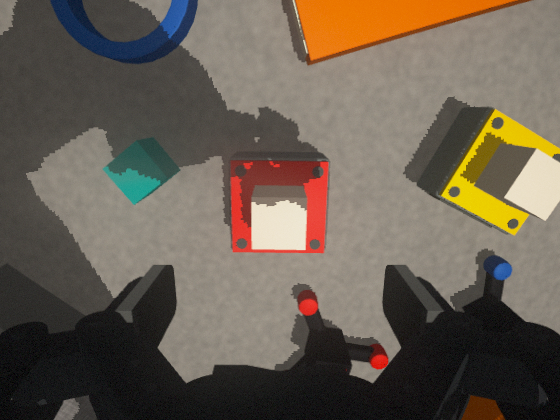

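The cap is square to the jaws and centred at u≈279. I'll descend and grip.

Call:
{"method": "carry_out", "body": {"xyz": [[0.005, -0.015, 0.21], [0, 0, 0.21], [0, 0, 0.21], [0, 0, 0], [0, 0, 0], [0, 0, 0], [0, 0, 0], [0, 0, 0], [0, 0, 0], [0, 0, 0]], "rot": [[0, 0, 0.005], [0, 0, 0], [0, 0, 0], [0, 0, 0], [0, 0, 0], [0, 0, 0], [0, 0, 0], [0, 0, 0], [0, 0, 0], [0, 0, 0]], "gripper": [-1, -1, -1, -1, 1, 1, 1, 1, 1, 1], "newtons": 30}}

```text
time: 12.0
tool_pos: [0.6238, 0.0176, 0.0288]
ee_rot: [[-0.223, -0.975, 0.004], [-0.975, 0.223, 0.0], [-0.001, -0.004, -1.0]]
contact_force: [-0.8, 0.7, 7.0]
gripper_width: 0.393
```

```bash
python3 - <<'E'
from h import *
plan([.6202,.0175,.022],-102.7)
c=snap('wrist','w8')
P=cloud(c)
for v in range(225,300,6): print(v,[ (P[v,u]*1000).round(0).tolist() for u in (230,240,280,320,330)])
E
```

```text
t 12.0 pos [0.6238 0.0176 0.0288] yawx -102.86 F [-0.8  0.7  7. ] w 33.4 q6 1.07
tool shift m [0.0009 0.0035 0.0068] units total [0.0058 0.0235 0.0455] rows 1 per row [0.0058 0.0235 0.0455]
turn z deg -0.16 alt 179.84 units -0.0018 rows 1 per -0.0018
225 [[646.0, 35.0, 45.0], [645.0, 31.0, 46.0], [641.0, 13.0, 45.0], [637.0, -5.0, 46.0], [636.0, -10.0, 46.0]]
231 [[643.0, 36.0, 44.0], [642.0, 32.0, 45.0], [638.0, 13.0, 46.0], [634.0, -5.0, 45.0], [633.0, -9.0, 45.0]]
237 [[640.0, 37.0, 45.0], [639.0, 32.0, 45.0], [637.0, 14.0, 50.0], [630.0, -4.0, 44.0], [630.0, -9.0, 46.0]]
243 [[638.0, 37.0, 46.0], [636.0, 33.0, 45.0], [637.0, 14.0, 59.0], [627.0, -4.0, 44.0], [627.0, -8.0, 45.0]]
249 [[634.0, 38.0, 45.0], [640.0, 30.0, 65.0], [637.0, 14.0, 65.0], [625.0, -3.0, 46.0], [624.0, -8.0, 46.0]]
255 [[639.0, 34.0, 66.0], [640.0, 29.0, 71.0], [637.0, 14.0, 72.0], [633.0, -2.0, 71.0], [630.0, -6.0, 65.0]]
261 [[639.0, 34.0, 71.0], [640.0, 29.0, 77.0], [637.0, 14.0, 78.0], [634.0, -1.0, 79.0], [630.0, -5.0, 71.0]]
267 [[638.0, 33.0, 76.0], [639.0, 28.0, 81.0], [636.0, 14.0, 82.0], [632.0, -1.0, 81.0], [630.0, -4.0, 76.0]]
273 [[638.0, 32.0, 82.0], [637.0, 29.0, 81.0], [634.0, 14.0, 81.0], [630.0, -0.0, 81.0], [630.0, -4.0, 82.0]]
279 [[638.0, 32.0, 87.0], [635.0, 29.0, 81.0], [631.0, 15.0, 81.0], [628.0, 0.0, 81.0], [630.0, -3.0, 87.0]]
285 [[638.0, 31.0, 92.0], [632.0, 30.0, 81.0], [628.0, 16.0, 80.0], [625.0, 1.0, 81.0], [630.0, -2.0, 92.0]]
291 [[637.0, 31.0, 93.0], [630.0, 31.0, 81.0], [626.0, 16.0, 81.0], [623.0, 1.0, 81.0], [630.0, -2.0, 95.0]]
297 [[634.0, 32.0, 93.0], [627.0, 31.0, 81.0], [624.0, 17.0, 80.0], [621.0, 2.0, 81.0], [629.0, -1.0, 97.0]]
```

View pics/w8.png

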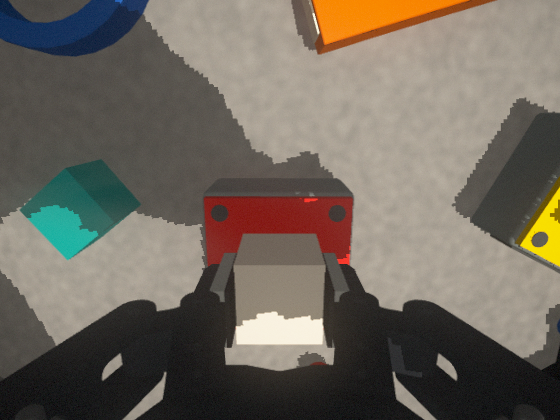

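Call:
{"method": "carry_out", "body": {"xyz": [[0, 0, -0.05], [0, 0, -0.1], [0, 0, -0.15], [0, 0, -0.2], [0, 0, -0.25], [0, 0, -0.25], [0, 0, 0], [0, 0, 0]], "rot": [[0, 0, 0], [0, 0, 0], [0, 0, 0], [0, 0, 0], [0, 0, 0], [0, 0, 0], [0, 0, 0], [0, 0, 0]], "gripper": [1, 1, 1, 1, 1, 1, 1, 1]}}

```text
time: 12.72
tool_pos: [0.6238, 0.0177, 0.18]
ee_rot: [[-0.223, -0.975, 0.007], [-0.975, 0.223, 0.002], [-0.003, -0.006, -1.0]]
contact_force: [-0.3, 1.0, -1.5]
gripper_width: 0.394
```

```bash
python3 - <<'E'
from h import *
plan([.5205,.2605,.19],-141.4)
c=snap('wrist','w9')
E
```

```text
t 12.72 pos [0.6238 0.0177 0.18  ] yawx -102.89 F [-0.3  1.  -1.5] w 33.5 q6 1.07
tool shift m [-0.2137  0.1548 -0.0103] units total [-1.4245  1.032  -0.0687] rows 7 per row [-0.2035  0.1474 -0.0098]
turn z deg 38.51 alt -141.49 units 0.4278 rows 6 per 0.0713
```

View pics/w9.png

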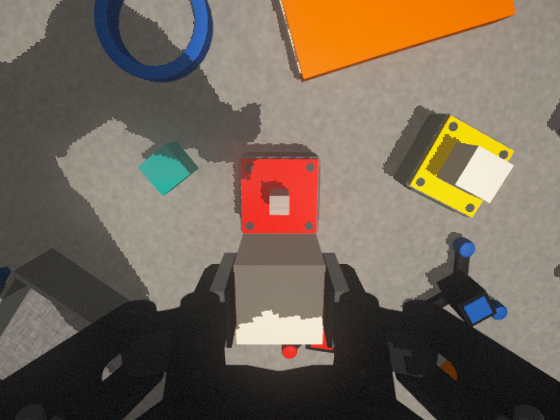

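Call:
{"method": "carry_out", "body": {"xyz": [[-0.2, 0.147, -0.01], [-0.2, 0.147, -0.01], [-0.2, 0.147, -0.01], [-0.2, 0.147, -0.01], [-0.2, 0.147, -0.01], [-0.2, 0.147, -0.01], [-0.22, 0.15, -0.01], [0, 0, 0], [0, 0, 0], [0, 0, 0], [0, 0, 0], [0, 0, 0], [0, 0, 0], [0, 0, 0]], "rot": [[0, 0, 0], [0, 0, 0], [0, 0, 0], [0, 0, 0], [0, 0, 0], [0, 0, 0], [0, 0, 0], [0, 0, 0.072], [0, 0, 0.072], [0, 0, 0.071], [0, 0, 0.071], [0, 0, 0.071], [0, 0, 0.071], [0, 0, 0]], "gripper": [1, 1, 1, 1, 1, 1, 1, 1, 1, 1, 1, 1, 1, 1]}}

```text
time: 13.93
tool_pos: [0.518, 0.2591, 0.1852]
ee_rot: [[-0.784, -0.621, -0.003], [-0.621, 0.784, -0.002], [0.003, 0.0, -1.0]]
contact_force: [0.3, -0.1, -0.8]
gripper_width: 0.389
```

```bash
python3 - <<'E'
from h import *
plan([.5205,.2605,-.006],-141.4)
c=snap('wrist','w10')
E
```

```text
t 13.93 pos [0.518  0.2591 0.1852] yawx -141.64 F [ 0.3 -0.1 -0.8] w 33.0 q6 -0.06
tool shift m [-0.0034 -0.0005  0.1912] units total [-0.0227 -0.0032  1.2749] rows 5 per row [-0.0045 -0.0006  0.255 ]
turn z deg -0.24 alt 179.76 units -0.0027 rows 1 per -0.0027
```

View pics/w10.png

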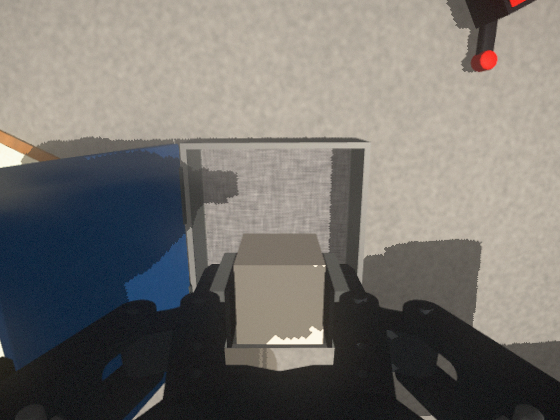

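The cap is over the case's interior, centred between the walls at u≈190 and 363.

Call:
{"method": "carry_out", "body": {"xyz": [[-0.015, 0, 0.25], [0, 0, 0.25], [0, 0, 0.25], [0, 0, 0.2], [0, 0, 0.15], [0, 0, 0.11], [0, 0, 0.05], [0, 0, 0], [0, 0, 0], [0, 0, 0], [0, 0, 0], [0, 0, -0.15], [0, 0, -0.25], [0, 0, -0.25], [0, 0, -0.25], [0, 0, -0.25], [0, 0, -0.25], [0, 0, 0]], "rot": [[0, 0, 0], [0, 0, 0], [0, 0, 0], [0, 0, 0], [0, 0, 0], [0, 0, 0], [0, 0, 0], [0, 0, 0], [0, 0, 0], [0, 0, 0], [0, 0, 0], [0, 0, 0], [0, 0, 0], [0, 0, 0], [0, 0, 0], [0, 0, 0], [0, 0, 0], [0, 0, 0]], "gripper": [1, 1, 1, 1, 1, 1, 1, 1, -0.2, -0.2, -0.2, -0.2, -0.2, -0.2, -0.2, -0.2, -0.2, -0.2]}}

```text
time: 15.48
tool_pos: [0.5245, 0.2623, 0.2183]
ee_rot: [[-0.781, -0.624, 0.015], [-0.624, 0.781, 0.008], [-0.017, -0.003, -1.0]]
contact_force: [0.5, 0.9, 1.7]
gripper_width: 0.599
```

```bash
python3 - <<'E'
from h import *
plan([.6098,-.1452,.12],-128.9)
c=snap('wrist','w11')
E
```

```text
t 15.48 pos [0.5245 0.2623 0.2183] yawx -141.38 F [0.5 0.9 1.7] w 50.9 q6 -0.06
tool shift m [ 0.1894 -0.3713  0.0962] units total [ 1.2623 -2.4755  0.6415] rows 11 per row [ 0.1148 -0.225   0.0583]
turn z deg -12.48 alt 167.52 units -0.1387 rows 2 per -0.0693
```

View pics/w11.png

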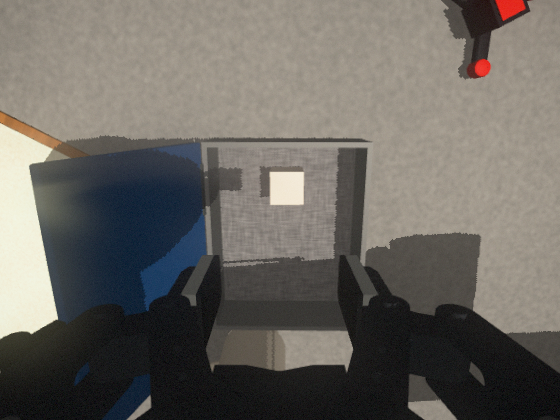

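The red cap stands in the case at (286,187). The yellow cap is next.

Call:
{"method": "carry_out", "body": {"xyz": [[0.115, -0.225, 0], [0.115, -0.225, 0], [0.115, -0.225, 0.06], [0.115, -0.225, 0.07], [0.115, -0.225, 0.07], [0.115, -0.225, 0.07], [0.115, -0.225, 0.07], [0.115, -0.225, 0.07], [0.115, -0.225, 0.07], [0.115, -0.225, 0.07], [0.115, -0.225, 0.07], [0, 0, 0], [0, 0, 0], [0, 0, 0], [0, 0, 0]], "rot": [[0, 0, 0], [0, 0, 0], [0, 0, 0], [0, 0, 0], [0, 0, 0], [0, 0, 0], [0, 0, 0], [0, 0, 0], [0, 0, 0], [0, 0, 0], [0, 0, 0], [0, 0, -0.07], [0, 0, -0.069], [0, 0, 0], [0, 0, 0]], "gripper": [-1, -1, -1, -1, -1, -1, -1, -1, -1, -1, -1, -1, -1, -1, -1]}}

```text
time: 16.78
tool_pos: [0.6036, -0.1476, 0.1148]
ee_rot: [[-0.631, -0.776, -0.0], [-0.776, 0.631, 0.0], [-0.0, 0.0, -1.0]]
contact_force: [0.9, -0.3, 0.1]
gripper_width: 1.003
```

```bash
python3 - <<'E'
from h import *
plan([.6098,-.1452,.025],-128.9)
c=snap('wrist','w12')
E
```

```text
t 16.78 pos [ 0.6036 -0.1476  0.1148] yawx -129.1 F [ 0.9 -0.3  0.1] w 85.2 q6 0.88
tool shift m [-0.0057 -0.0033  0.0898] units total [-0.0382 -0.0219  0.5985] rows 3 per row [-0.0127 -0.0073  0.1995]
turn z deg -0.2 alt 179.8 units -0.0022 rows 1 per -0.0022
```

View pics/w12.png

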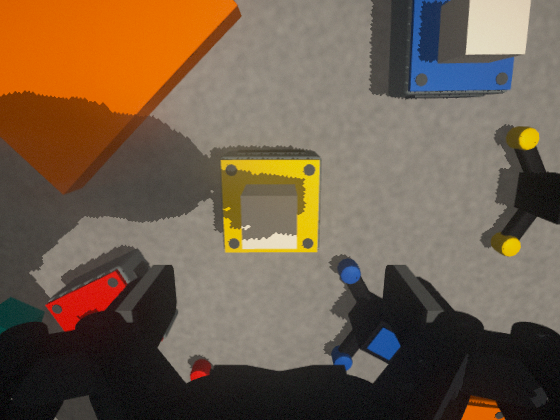

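Call:
{"method": "carry_out", "body": {"xyz": [[-0.038, -0.022, 0.2], [0, 0, 0.2], [0, 0, 0.2], [0, 0, 0], [0, 0, 0], [0, 0, 0], [0, 0, 0], [0, 0, 0], [0, 0, 0], [0, 0, 0]], "rot": [[0, 0, -0.002], [0, 0, 0], [0, 0, 0], [0, 0, 0], [0, 0, 0], [0, 0, 0], [0, 0, 0], [0, 0, 0], [0, 0, 0], [0, 0, 0]], "gripper": [-1, -1, -1, -1, 1, 1, 1, 1, 1, 1], "newtons": 30}}

```text
time: 17.67
tool_pos: [0.6114, -0.1454, 0.0271]
ee_rot: [[-0.626, -0.78, 0.004], [-0.78, 0.626, -0.001], [-0.002, -0.003, -1.0]]
contact_force: [-0.3, 1.8, 7.3]
gripper_width: 0.395
```

```bash
python3 - <<'E'
from h import *
plan([.6098,-.1452,.025],-128.9)
E
```

```text
t 17.67 pos [ 0.6114 -0.1454  0.0271] yawx -128.72 F [-0.3  1.8  7.3] w 33.6 q6 0.88
tool shift m [0.0009 0.0014 0.002 ] units total [0.006  0.0091 0.0136] rows 1 per row [0.006  0.0091 0.0136]
turn z deg 0.18 alt -179.82 units 0.002 rows 1 per 0.002
```

Call:
{"method": "carry_out", "body": {"xyz": [[0, 0, -0.05], [0, 0, -0.15], [0, 0, -0.2], [0, 0, -0.25], [0, 0, -0.25], [0, 0, -0.1], [-0.151, 0.21, 0], [-0.151, 0.21, 0], [-0.151, 0.21, 0], [-0.151, 0.21, 0], [-0.151, 0.21, 0], [-0.151, 0.21, 0], [-0.151, 0.21, 0], [-0.151, 0.21, 0], [-0.151, 0.21, 0], [-0.151, 0.21, 0], [-0.151, 0.21, 0], [-0.151, 0.21, 0], [0, 0, 0], [0, 0, 0]], "rot": [[0, 0, 0], [0, 0, 0], [0, 0, 0], [0, 0, 0], [0, 0, 0], [0, 0, 0], [0, 0, 0], [0, 0, 0], [0, 0, 0], [0, 0, 0], [0, 0, 0], [0, 0, 0], [0, 0, 0], [0, 0, 0], [0, 0, 0], [0, 0, 0], [0, 0, 0], [0, 0, 0], [0, 0, 0.07], [0, 0, 0.07]], "gripper": [1, 1, 1, 1, 1, 1, 1, 1, 1, 1, 1, 1, 1, 1, 1, 1, 1, 1, 1, 1]}}

```text
time: 19.33
tool_pos: [0.4841, 0.3053, 0.1748]
ee_rot: [[-0.782, -0.624, -0.001], [-0.624, 0.782, -0.0], [0.001, 0.0, -1.0]]
contact_force: [-0.4, -0.8, 0.1]
gripper_width: 0.395
```

```bash
python3 - <<'E'
from h import *
plan([.4862,.3035,-.008],-141.4)
c=snap('wrist','w13')
E
```

```text
t 19.33 pos [0.4841 0.3053 0.1748] yawx -141.43 F [-0.4 -0.8  0.1] w 33.5 q6 -0.16
tool shift m [-0.0007 -0.0028  0.1828] units total [-0.0044 -0.0186  1.2189] rows 5 per row [-0.0009 -0.0037  0.2438]
turn z deg -0.03 alt 179.97 units -0.0003 rows 1 per -0.0003
```

View pics/w13.png

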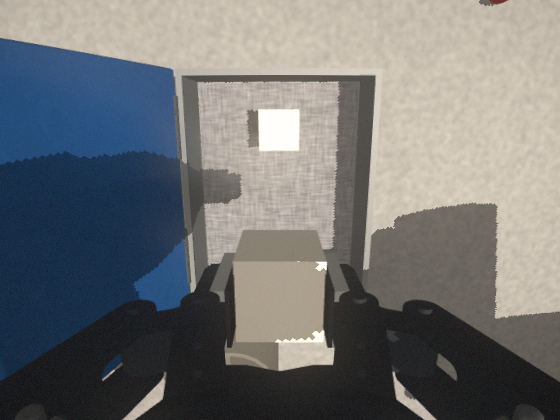

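Call:
{"method": "carry_out", "body": {"xyz": [[-0.004, -0.018, 0.25], [0, 0, 0.25], [0, 0, 0.25], [0, 0, 0.2], [0, 0, 0.15], [0, 0, 0.07], [0, 0, 0.04], [0, 0, 0], [0, 0, 0], [0, 0, 0], [0, 0, 0], [0, 0, -0.15], [0, 0, -0.25], [0, 0, -0.25], [0, 0, -0.25], [0, 0, -0.25], [0, 0, -0.25], [0, 0, 0]], "rot": [[0, 0, 0], [0, 0, 0], [0, 0, 0], [0, 0, 0], [0, 0, 0], [0, 0, 0], [0, 0, 0], [0, 0, 0], [0, 0, 0], [0, 0, 0], [0, 0, 0], [0, 0, 0], [0, 0, 0], [0, 0, 0], [0, 0, 0], [0, 0, 0], [0, 0, 0], [0, 0, 0]], "gripper": [1, 1, 1, 1, 1, 1, 1, 1, -0.2, -0.2, -0.2, -0.2, -0.2, -0.2, -0.2, -0.2, -0.2, -0.2]}}

```text
time: 20.88
tool_pos: [0.4911, 0.3033, 0.2136]
ee_rot: [[-0.78, -0.625, 0.014], [-0.625, 0.78, 0.009], [-0.017, -0.001, -1.0]]
contact_force: [0.5, -0.1, 0.1]
gripper_width: 0.599
```

```bash
python3 - <<'E'
from h import *
plan([.6196,-.314,.12],-127.4)
c=snap('wrist','w14')
E
```

```text
t 20.88 pos [0.4911 0.3033 0.2136] yawx -141.3 F [ 0.5 -0.1  0.1] w 50.9 q6 -0.15
tool shift m [ 0.2872 -0.562   0.0896] units total [ 1.9147 -3.7468  0.5972] rows 16 per row [ 0.1197 -0.2342  0.0373]
turn z deg -13.9 alt 166.1 units -0.1544 rows 2 per -0.0772
```

View pics/w14.png

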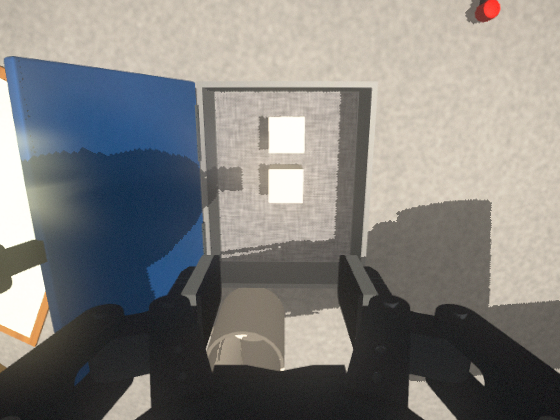

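Two caps are in the case, at (286,134) and (286,186). The blue cap is next.

Call:
{"method": "carry_out", "body": {"xyz": [[0.12, -0.234, 0], [0.12, -0.234, 0], [0.12, -0.234, 0.043], [0.12, -0.234, 0.043], [0.12, -0.234, 0.043], [0.12, -0.234, 0.043], [0.12, -0.234, 0.043], [0.12, -0.234, 0.043], [0.12, -0.234, 0.043], [0.12, -0.234, 0.043], [0.12, -0.234, 0.043], [0.12, -0.234, 0.043], [0.12, -0.234, 0.043], [0.12, -0.234, 0.043], [0.12, -0.234, 0.043], [0.12, -0.234, 0.043], [0, 0, 0], [0, 0, 0], [0, 0, 0], [0, 0, 0]], "rot": [[0, 0, 0], [0, 0, 0], [0, 0, 0], [0, 0, 0], [0, 0, 0], [0, 0, 0], [0, 0, 0], [0, 0, 0], [0, 0, 0], [0, 0, 0], [0, 0, 0], [0, 0, 0], [0, 0, 0], [0, 0, 0], [0, 0, 0], [0, 0, 0], [0, 0, -0.077], [0, 0, -0.077], [0, 0, 0], [0, 0, 0]], "gripper": [-1, -1, -1, -1, -1, -1, -1, -1, -1, -1, -1, -1, -1, -1, -1, -1, -1, -1, -1, -1]}}

```text
time: 22.6
tool_pos: [0.6131, -0.3168, 0.1128]
ee_rot: [[-0.611, -0.791, -0.0], [-0.791, 0.611, 0.0], [-0.0, 0.0, -1.0]]
contact_force: [-0.4, -0.3, -1.3]
gripper_width: 1.0
```

```bash
python3 - <<'E'
from h import *
plan([.6196,-.314,.025],-127.4)
c=snap('wrist','w15'); measure(c)
E
```

```text
t 22.6 pos [ 0.6131 -0.3168  0.1128] yawx -127.68 F [-0.4 -0.3 -1.3] w 85.0 q6 1.16
tool shift m [-0.0062 -0.0034  0.0878] units total [-0.0411 -0.0228  0.5854] rows 3 per row [-0.0137 -0.0076  0.1951]
turn z deg -0.28 alt 179.72 units -0.0031 rows 1 per -0.0031
blue plate px [274. 198.] z 0.045 xy [ 620.  -314.7] size [67.7 67.9] ang 52.5
```

View pics/w15.png

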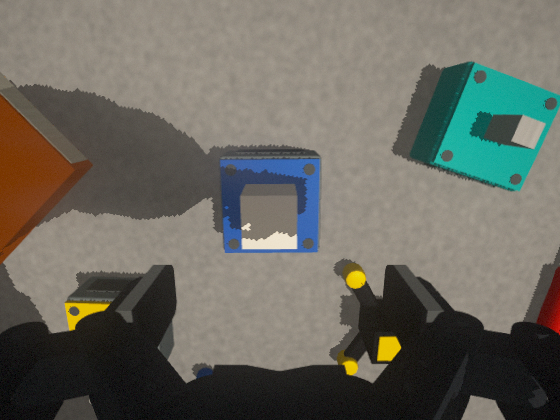

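Call:
{"method": "carry_out", "body": {"xyz": [[-0.041, -0.023, 0.195], [0, 0, 0.195], [0, 0, 0.195], [0, 0, 0], [0, 0, 0], [0, 0, 0], [0, 0, 0], [0, 0, 0], [0, 0, 0], [0, 0, 0]], "rot": [[0, 0, -0.003], [0, 0, 0], [0, 0, 0], [0, 0, 0], [0, 0, 0], [0, 0, 0], [0, 0, 0], [0, 0, 0], [0, 0, 0], [0, 0, 0]], "gripper": [-1, -1, -1, -1, 1, 1, 1, 1, 1, 1], "newtons": 30}}

```text
time: 23.48
tool_pos: [0.6211, -0.3146, 0.0277]
ee_rot: [[-0.605, -0.797, 0.004], [-0.797, 0.605, -0.002], [-0.001, -0.004, -1.0]]
contact_force: [-1.4, 0.9, 5.8]
gripper_width: 0.393
```

```bash
python3 - <<'E'
from h import *
plan([.4569,.3403,.027],-141.4)
E
```

```text
t 23.48 pos [ 0.6211 -0.3146  0.0277] yawx -127.2 F [-1.4  0.9  5.8] w 33.4 q6 1.17
tool shift m [-0.4224  0.5267 -0.0009] units total [-2.8157  3.5115 -0.0061] rows 17 per row [-0.1656  0.2066 -0.0004]
turn z deg 14.2 alt -165.8 units 0.1578 rows 3 per 0.0526
```

Call:
{"method": "carry_out", "body": {"xyz": [[0, 0, -0.05], [0, 0, -0.15], [0, 0, -0.2], [0, 0, -0.25], [0, 0, -0.25], [0, 0, -0.1], [-0.166, 0.207, 0], [-0.166, 0.207, 0], [-0.166, 0.207, 0], [-0.166, 0.207, 0], [-0.166, 0.207, 0], [-0.166, 0.207, 0], [-0.166, 0.207, 0], [-0.166, 0.207, 0], [-0.166, 0.207, 0], [-0.166, 0.207, 0], [-0.166, 0.207, 0], [-0.166, 0.207, 0], [-0.166, 0.207, 0], [-0.166, 0.207, 0]], "rot": [[0, 0, 0], [0, 0, 0], [0, 0, 0], [0, 0, 0], [0, 0, 0], [0, 0, 0], [0, 0, 0], [0, 0, 0], [0, 0, 0], [0, 0, 0], [0, 0, 0], [0, 0, 0], [0, 0, 0], [0, 0, 0], [0, 0, 0], [0, 0, 0], [0, 0, 0], [0, 0, 0], [0, 0, 0], [0, 0, 0]], "gripper": [1, 1, 1, 1, 1, 1, 1, 1, 1, 1, 1, 1, 1, 1, 1, 1, 1, 1, 1, 1]}}

```text
time: 25.15
tool_pos: [0.4834, 0.228, 0.176]
ee_rot: [[-0.605, -0.796, 0.0], [-0.796, 0.605, 0.0], [-0.001, -0.0, -1.0]]
contact_force: [1.7, -0.8, -1.0]
gripper_width: 0.395
```

Call:
{"method": "carry_out", "body": {"xyz": [[-0.166, 0.207, 0], [-0.166, 0.207, 0], [-0.166, 0.207, 0], [0, 0, 0], [0, 0, 0], [0, 0, 0]], "rot": [[0, 0, 0], [0, 0, 0], [0, 0, 0], [0, 0, 0.079], [0, 0, 0.079], [0, 0, 0]], "gripper": [1, 1, 1, 1, 1, 1]}}

```text
time: 25.65
tool_pos: [0.4548, 0.3428, 0.1754]
ee_rot: [[-0.784, -0.621, -0.0], [-0.621, 0.784, -0.0], [0.0, -0.0, -1.0]]
contact_force: [0.8, 0.5, 0.1]
gripper_width: 0.393
```

```bash
python3 - <<'E'
from h import *
plan([.4569,.3403,-.008],-141.4)
c=snap('wrist','w16')
E
```

```text
t 25.65 pos [0.4548 0.3428 0.1754] yawx -141.61 F [0.8 0.5 0.1] w 33.4 q6 -0.25
tool shift m [-1.000e-04 -3.300e-03  1.834e-01] units total [-8.0000e-04 -2.1800e-02  1.2226e+00] rows 5 per row [-2.000e-04 -4.400e-03  2.445e-01]
turn z deg -0.21 alt 179.79 units -0.0023 rows 1 per -0.0023
```

View pics/w16.png

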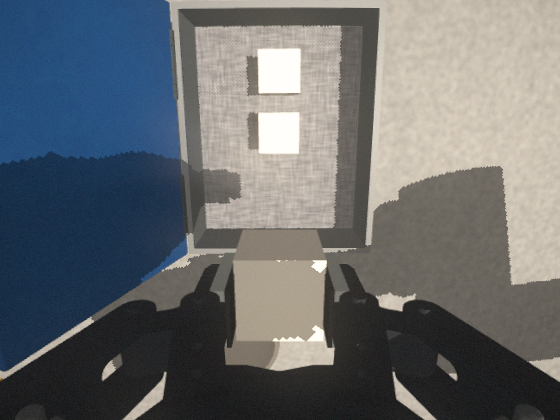

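Call:
{"method": "carry_out", "body": {"xyz": [[0, -0.022, 0.25], [0, 0, 0.25], [0, 0, 0.25], [0, 0, 0.2], [0, 0, 0.15], [0, 0, 0.07], [0, 0, 0.04], [0, 0, 0], [0, 0, 0], [0, 0, 0], [0, 0, 0], [0, 0, -0.15], [0, 0, -0.25], [0, 0, -0.25], [0, 0, -0.25], [0, 0, -0.25], [0, 0, -0.25], [0, 0, 0]], "rot": [[0, 0, 0], [0, 0, 0], [0, 0, 0], [0, 0, 0], [0, 0, 0], [0, 0, 0], [0, 0, 0], [0, 0, 0], [0, 0, 0], [0, 0, 0], [0, 0, 0], [0, 0, 0], [0, 0, 0], [0, 0, 0], [0, 0, 0], [0, 0, 0], [0, 0, 0], [0, 0, 0]], "gripper": [1, 1, 1, 1, 1, 1, 1, 1, -0.2, -0.2, -0.2, -0.2, -0.2, -0.2, -0.2, -0.2, -0.2, -0.2]}}

```text
time: 27.2
tool_pos: [0.461, 0.3418, 0.214]
ee_rot: [[-0.781, -0.624, 0.013], [-0.624, 0.781, 0.011], [-0.017, 0.0, -1.0]]
contact_force: [1.1, 0.7, 1.1]
gripper_width: 0.597
```

```bash
python3 - <<'E'
from h import *
plan([.47,-.06,.30],-90)
c=snap('wrist','w17')
E
```

```text
t 27.2 pos [0.461  0.3418 0.214 ] yawx -141.38 F [1.1 0.7 1.1] w 50.7 q6 -0.24
tool shift m [ 0.2422 -0.3195 -0.0901] units total [ 1.6147 -2.1302 -0.6007] rows 11 per row [ 0.1468 -0.1937 -0.0546]
turn z deg -51.38 alt 128.62 units -0.5709 rows 8 per -0.0714
```

View pics/w17.png

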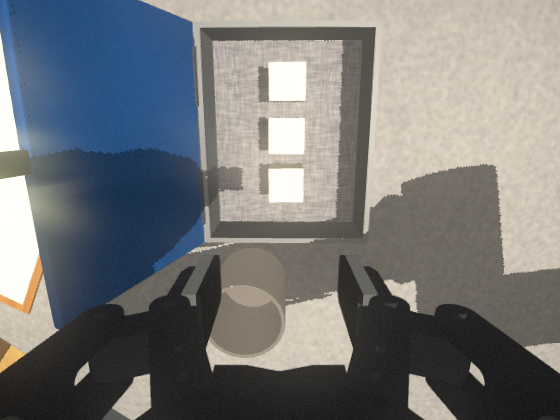

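All three caps stand in the case, at (286,81), (286,135) and (286,185), and the mug is untouched. The red handle is next.

Call:
{"method": "carry_out", "body": {"xyz": [[0.149, -0.198, 0.07], [0.149, -0.198, 0.07], [0.149, -0.198, 0.07], [0.149, -0.198, 0.07], [0.149, -0.198, 0.07], [0.149, -0.198, 0.07], [0.149, -0.198, 0.07], [0.149, -0.198, 0.07], [0.149, -0.198, 0.07], [0, 0, 0], [0, 0, 0], [0, 0, 0], [0, 0, 0], [0, 0, 0], [0, 0, 0]], "rot": [[0, 0, 0], [0, 0, 0], [0, 0, 0], [0, 0, 0], [0, 0, 0], [0, 0, 0], [0, 0, 0], [0, 0, 0], [0, 0, 0], [0, 0, -0.079], [0, 0, -0.079], [0, 0, -0.078], [0, 0, -0.078], [0, 0, 0], [0, 0, 0]], "gripper": [-1, -1, -1, -1, -1, -1, -1, -1, -1, -1, -1, -1, -1, -1, -1]}}

```text
time: 28.5
tool_pos: [0.4666, 0.0053, 0.1092]
ee_rot: [[-0.397, -0.918, -0.0], [-0.918, 0.397, 0.0], [-0.0, 0.0, -1.0]]
contact_force: [-0.1, -0.2, 0.4]
gripper_width: 1.005
```

```bash
python3 - <<'E'
from h import *
plan([.4712,.0073,-.006],-113.1)
c=snap('wrist','w18'); measure(c)
E
```

```text
t 28.5 pos [0.4666 0.0053 0.1092] yawx -113.37 F [-0.1 -0.2  0.4] w 85.4 q6 0.81
tool shift m [-0.0037 -0.0034  0.1152] units total [-0.0246 -0.0229  0.7681] rows 3 per row [-0.0082 -0.0076  0.256 ]
turn z deg -0.27 alt 179.73 units -0.003 rows 1 per -0.003
red plate px [163.  30.] z 0.045 xy [606.5  21.4] size [68.4 41.1] ang 76.7 BORDER
red end px [239. 140.] z 0.021 xy [523.3  12.4] size [15.8 14.5] ang 42.5 
red end px [339. 199.] z 0.021 xy [452.4 -39.9] size [16.2 18. ] ang 55.0 
red patch px [273. 212.] z 0.051 xy [471.    7.6] size [22.7 22. ] ang 66.6 
red end px [242. 253.] z 0.021 xy [441.3  47.2] size [16.2 17.4] ang 22.5 
blue end px [459.  51.] z 0.021 xy [ 518.4 -154.7] size [17.4 16.8] ang 78.3 
blue patch px [492. 124.] z 0.051 xy [ 468.1 -147.2] size [23.1 22.9] ang 19.7 
blue end px [526. 144.] z 0.021 xy [ 436.5 -183.7] size [20.2 16.3] ang 56.7 
blue end px [413. 170.] z 0.021 xy [451.8 -98.5] size [16.2 15.9] ang 66.8
```

View pics/w18.png

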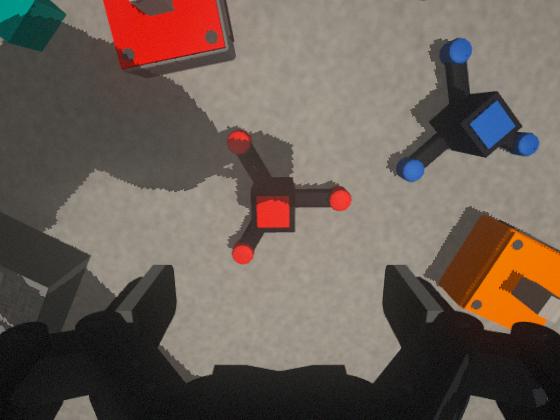

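Call:
{"method": "carry_out", "body": {"xyz": [[-0.024, -0.023, 0.25], [0, 0, 0.25], [0, 0, 0.255], [0, 0, 0], [0, 0, 0], [0, 0, 0], [0, 0, 0], [0, 0, 0], [0, 0, 0], [0, 0, 0], [0, 0, 0]], "rot": [[0, 0, 0], [0, 0, 0], [0, 0, 0], [0, 0, 0], [0, 0, 0], [0, 0, 0], [0, 0, 0], [0, 0, 0], [0, 0, 0], [0, 0, 0], [0, 0, 0]], "gripper": [-1, -1, -1, -1, 1, 1, 1, 1, 1, 1, 1], "newtons": 80}}

```text
time: 29.47
tool_pos: [0.4732, 0.0076, -0.0018]
ee_rot: [[-0.393, -0.92, 0.004], [-0.92, 0.393, 0.001], [-0.002, -0.004, -1.0]]
contact_force: [-0.8, 0.1, 6.7]
gripper_width: 0.339
```

```bash
python3 - <<'E'
from h import *
plan([.4712,.0073,-.004],-113.3)
c=snap('wrist','w19')
E
```

```text
t 29.47 pos [ 0.4732  0.0076 -0.0018] yawx -113.14 F [-0.8  0.1  6.7] w 28.8 q6 0.82
tool shift m [0.001  0.0018 0.0022] units total [0.0069 0.0117 0.0144] rows 1 per row [0.0069 0.0117 0.0144]
turn z deg 0.16 alt -179.84 units 0.0017 rows 1 per 0.0017
```

View pics/w19.png

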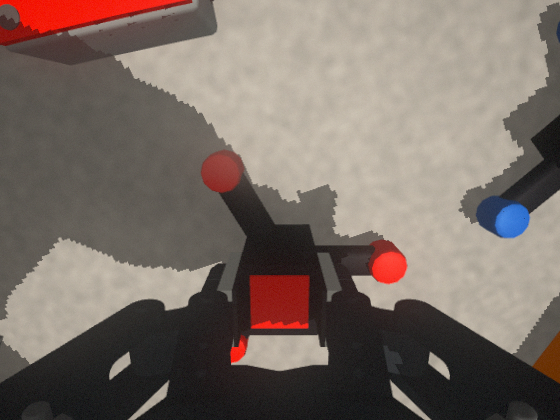

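```bash
cat >> h.py <<'E'
def held(c,color,ztop):
    s,p,R=st()
    m=masks(c['frame'])[color].copy(); 
    q=np.zeros(m.shape,bool); q[262:345,225:335]=1; m&=q
    n,l,sx,ce=cv2.connectedComponentsWithStats(cv2.morphologyEx(m.astype(np.uint8),cv2.MORPH_CLOSE,np.ones((5,5))))
    i=1+np.argmax(sx[1:,4]); cs=np.argwhere(l==i)[:,::-1].astype(float)
    r=cv2.minAreaRect((onplane(c,cs,ztop)[:,:2]*1000).astype(np.float32))
    d=R.T@np.array([r[0][0]/1000-p[0],r[0][1]/1000-p[1],0])
    print('held',color,'px',ce[i].round(1),'bbox',sx[i],'xy',np.round(r[0],1),'size',np.round(r[1],1),'ang',round(r[2]%90,1),'off tool mm',(d*1000).round(2))
    return d
E
python3 - <<'E'
from h import *
held(load('w19'),'red',.05)
plan([.6204,.0177,.12],-102.7)
E
```

```text
held red px [279.1 301.3] bbox [ 249  275   61   54 3217] xy [471.2   7.8] size [22.7 22.7] ang 66.9 off tool mm [ 0.58  2.   -0.01]
t 29.52 pos [ 0.4732  0.0076 -0.0018] yawx -113.14 F [-1.6  0.3  7.2] w 28.2 q6 0.82
tool shift m [-0.0674 -0.1318 -0.1212] units total [-0.4495 -0.8786 -0.8081] rows 5 per row [-0.0899 -0.1757 -0.1616]
turn z deg -10.44 alt 169.56 units -0.116 rows 2 per -0.058
```

Call:
{"method": "carry_out", "body": {"xyz": [[0, 0, -0.05], [0, 0, -0.15], [0, 0, -0.2], [0, 0, -0.25], [0, 0, -0.2], [-0.114, -0.222, 0], [-0.114, -0.222, 0], [-0.114, -0.222, 0], [-0.114, -0.222, 0], [0, 0, 0], [0, 0, 0], [0, 0, 0], [0, 0, 0], [0, 0, 0]], "rot": [[0, 0, 0], [0, 0, 0], [0, 0, 0], [0, 0, 0], [0, 0, 0], [0, 0, 0], [0, 0, 0], [0, 0, 0], [0, 0, 0], [0, 0, -0.058], [0, 0, -0.058], [0, 0, 0], [0, 0, 0], [0, 0, 0]], "gripper": [1, 1, 1, 1, 1, 1, 1, 1, 1, 1, 1, 1, 1, 1]}}

```text
time: 30.68
tool_pos: [0.6204, 0.0177, 0.1242]
ee_rot: [[-0.223, -0.975, 0.0], [-0.975, 0.223, 0.0], [-0.0, -0.0, -1.0]]
contact_force: [-0.0, 0.3, -1.4]
gripper_width: 0.334
```

```bash
python3 - <<'E'
from h import *
s,p,R=st()
c=snap('wrist','w20'); held(c,'red',p[2]+.0518); measure(c)
plan([.6225,.0179,.085],-102.7)
E
```

```text
held red px [279.1 301.3] bbox [ 249  275   61   54 3215] xy [618.5  17.7] size [22.8 22.8] ang 77.1 off tool mm [ 0.45  1.92 -0.  ]
red plate px [275. 186.] z 0.045 xy [629.2  25.7] size [93.1 62.4] ang 71.0 
red patch px [237. 235.] z 0.045 xy [609.3  50. ] size [10.1 27.4] ang 77.7 
red patch px [386. 254.] z 0.146 xy [570.  -55.5] size [28.5 19.4] ang 76.8 
yellow plate px [494. 170.] z 0.045 xy [ 610.4 -145. ] size [70.6 68.3] ang 50.9 
blue plate px [129.  36.] z 0.025 xy [766.4  98.3] size [104.3  47.3] ang 75.8 BORDER
blue end px [499. 262.] z 0.021 xy [ 524.8 -156.6] size [13.6  4.7] ang 76.5 
t 30.73 pos [0.6204 0.0177 0.1243] yawx -102.84 F [-0.7  0.9 -1.6] w 28.7 q6 1.07
tool shift m [-0.0006 -0.0019  0.0393] units total [-0.0042 -0.0129  0.2617] rows 1 per row [-0.0042 -0.0129  0.2617]
turn z deg -0.14 alt 179.86 units -0.0016 rows 1 per -0.0016
```

View pics/w20.png

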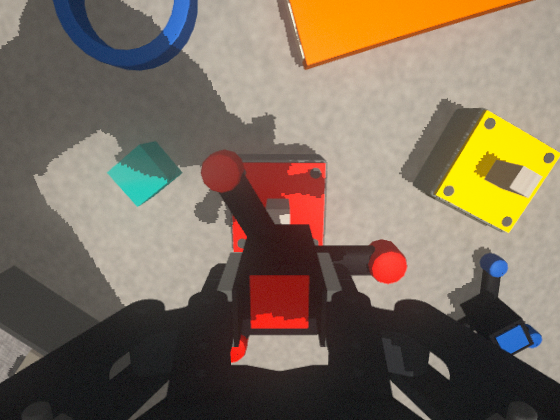

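Call:
{"method": "carry_out", "body": {"xyz": [[-0.004, -0.013, 0.1], [0, 0, 0.1], [0, 0, 0.06], [0, 0, 0], [0, 0, 0], [0, 0, 0]], "rot": [[0, 0, -0.001], [0, 0, 0], [0, 0, 0], [0, 0, 0], [0, 0, 0], [0, 0, 0]], "gripper": [1, 1, 1, 1, 1, 1]}}

```text
time: 31.23
tool_pos: [0.6234, 0.0178, 0.0857]
ee_rot: [[-0.219, -0.976, 0.002], [-0.976, 0.219, -0.0], [-0.0, -0.002, -1.0]]
contact_force: [-0.3, -0.2, -1.0]
gripper_width: 0.334
```

```bash
python3 - <<'E'
from h import *
plan([.6225,.0179,.042],-102.7)
E
```

```text
t 31.23 pos [0.6234 0.0178 0.0857] yawx -102.64 F [-0.3 -0.2 -1. ] w 28.4 q6 1.07
tool shift m [0.0001 0.0009 0.0437] units total [0.0007 0.0063 0.2914] rows 2 per row [0.0003 0.0032 0.1457]
turn z deg 0.06 alt -179.94 units 0.0007 rows 1 per 0.0007
```

Call:
{"method": "carry_out", "body": {"xyz": [[0, 0.006, 0.02], [0, 0, 0.02], [0, 0, 0.02], [0, 0, 0.02], [0, 0, 0.02], [0, 0, 0.02], [0, 0, 0]], "rot": [[0, 0, 0], [0, 0, 0], [0, 0, 0], [0, 0, 0], [0, 0, 0], [0, 0, 0], [0, 0, 0]], "gripper": [1, 1, 1, 1, 1, 1, 1]}}

```text
time: 31.82
tool_pos: [0.6214, 0.018, 0.0656]
ee_rot: [[-0.219, -0.976, -0.001], [-0.976, 0.219, -0.0], [0.0, 0.001, -1.0]]
contact_force: [-0.2, -0.4, -1.8]
gripper_width: 0.331
```

```bash
python3 - <<'E'
from h import *
plan([.6225,.0179,.043],-102.7)
c=snap('wrist','w21'); s,p,R=st(); held(c,'red',p[2]+.0518)
E
```

```text
t 31.82 pos [0.6214 0.018  0.0656] yawx -102.64 F [-0.2 -0.4 -1.8] w 28.2 q6 1.07
tool shift m [-0.0001 -0.0011  0.0226] units total [-0.0009 -0.0075  0.1505] rows 1 per row [-0.0009 -0.0075  0.1505]
turn z deg 0.06 alt -179.94 units 0.0007 rows 1 per 0.0007
held red px [279.  301.3] bbox [ 249  275   61   54 3221] xy [619.8  18. ] size [22.6 22.7] ang 77.3 off tool mm [0.43 1.81 0.  ]
```

The hub bottom is at about 67 mm, below the shaft top, and there is no reaction force, so the bore is over the shaft. I'll press it home.

Call:
{"method": "carry_out", "body": {"xyz": [[0, -0.003, 0.03], [0, 0, 0.03], [0, 0, 0.03], [0, 0, 0.03], [0, 0, 0.02], [0, 0, 0.01], [0, 0, 0.005], [0, 0, 0]], "rot": [[0, 0, 0], [0, 0, 0], [0, 0, 0], [0, 0, 0], [0, 0, 0], [0, 0, 0], [0, 0, 0], [0, 0, 0]], "gripper": [1, 1, 1, 1, 1, 1, 1, 1]}}

```text
time: 32.53
tool_pos: [0.6224, 0.0179, 0.0434]
ee_rot: [[-0.219, -0.976, 0.0], [-0.976, 0.219, -0.0], [0.0, -0.0, -1.0]]
contact_force: [0.0, 0.1, -1.9]
gripper_width: 0.334
```

```bash
python3 - <<'E'
from h import *
plan([.6225,.0179,.043],-102.7)
E
```

```text
t 32.53 pos [0.6224 0.0179 0.0434] yawx -102.63 F [ 0.   0.1 -1.9] w 28.4 q6 1.07
tool shift m [ 0.     -0.0001  0.0004] units total [ 0.     -0.0004  0.0025] rows 1 per row [ 0.     -0.0004  0.0025]
turn z deg 0.07 alt -179.93 units 0.0007 rows 1 per 0.0007
```

Call:
{"method": "carry_out", "body": {"xyz": [[0, 0, 0.005], [0, 0, 0.005], [0, 0, 0], [0, 0, 0], [0, 0, 0], [0, 0, 0], [0, 0, 0], [0, 0, -0.1], [0, 0, -0.2], [0, 0, -0.25], [0, 0, -0.2], [0, 0, 0], [0, 0, 0]], "rot": [[0, 0, 0], [0, 0, 0], [0, 0, 0], [0, 0, 0], [0, 0, 0], [0, 0, 0], [0, 0, 0], [0, 0, 0], [0, 0, 0], [0, 0, 0], [0, 0, 0], [0, 0, 0], [0, 0, 0]], "gripper": [1, 1, 1, 1, -0.6, -0.6, -0.6, -0.8, -1, -1, -1, -1, -1]}}

```text
time: 33.62
tool_pos: [0.6238, 0.0182, 0.1567]
ee_rot: [[-0.219, -0.976, 0.005], [-0.976, 0.219, 0.001], [-0.002, -0.005, -1.0]]
contact_force: [-0.2, 0.8, -0.4]
gripper_width: 1.004
```

```bash
python3 - <<'E'
from h import *
plan([.4681,-.147,.115],19.3)
c=snap('wrist','w22'); measure(c)
P=cloud(c); M=masks(c['frame'])['red']
E
```

```text
t 33.62 pos [0.6238 0.0182 0.1567] yawx -102.63 F [-0.2  0.8 -0.4] w 85.3 q6 1.07
tool shift m [0.1954 0.116  0.0407] units total [1.3025 0.7736 0.2711] rows 6 per row [0.2171 0.1289 0.0452]
turn z deg 58.07 alt -121.93 units 0.6452 rows 9 per 0.0717
red plate px [271. 184.] z 0.045 xy [630.5  16.2] size [68.9 85.9] ang 77.8 
red patch px [345. 206.] z 0.066 xy [606.9 -34.2] size [17.7 19. ] ang 62.4 
red patch px [280. 219.] z 0.096 xy [607.8  20.6] size [26.8 27.6] ang 77.4 
red patch px [307. 228.] z 0.045 xy [598.1  10.8] size [42.  23.6] ang 77.4 
red patch px [249. 257.] z 0.066 xy [581.5  53.7] size [17.2 14.7] ang 76.5 
yellow plate px [473. 170.] z 0.045 xy [ 610.5 -144.9] size [69.8 68.3] ang 51.0 
blue plate px [150.  43.] z 0.025 xy [772.9  96.6] size [103.9  59.2] ang 76.2 BORDER
blue end px [479. 258.] z 0.021 xy [ 520.4 -155.2] size [17.7 14.5] ang 76.9
```

View pics/w22.png

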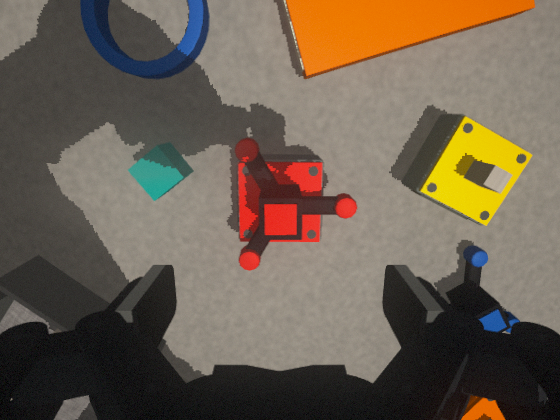

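The red handle is seated: patch z is 96 mm (95 expected) and the arm ends are at 66 mm. The blue handle is next.

Call:
{"method": "carry_out", "body": {"xyz": [[0.217, 0.128, 0.045], [0.217, 0.128, 0.045], [0.217, 0.128, 0.045], [0.217, 0.128, 0.045], [0.217, 0.128, 0.045], [0.217, 0.128, 0.045], [0, 0, 0], [0, 0, 0], [0, 0, 0], [0, 0, 0], [0, 0, 0], [0, 0, 0], [0, 0, 0], [0, 0, 0], [0, 0, 0], [0, 0, 0], [0, 0, 0]], "rot": [[0, 0, 0], [0, 0, 0], [0, 0, 0], [0, 0, 0], [0, 0, 0], [0, 0, 0], [0, 0, 0.072], [0, 0, 0.072], [0, 0, 0.072], [0, 0, 0.072], [0, 0, 0.072], [0, 0, 0.072], [0, 0, 0.072], [0, 0, 0.072], [0, 0, 0.07], [0, 0, 0], [0, 0, 0]], "gripper": [-0.4, -0.4, -0.4, -0.4, -0.4, -0.4, -0.4, -0.4, -0.4, -0.4, -0.4, -0.4, -0.4, -0.4, -0.4, -0.4, -0.4]}}

```text
time: 35.08
tool_pos: [0.4665, -0.1473, 0.1127]
ee_rot: [[-0.943, -0.332, -0.002], [-0.332, 0.943, 0.0], [0.002, 0.001, -1.0]]
contact_force: [-0.7, -0.2, 0.2]
gripper_width: 0.697
```

```bash
python3 - <<'E'
from h import *
c=snap('wrist','w23'); measure(c)
plan([.4682,-.147,-.004],19.2)
E
```

```text
yellow end px [354.  46.] z 0.021 xy [ 455.1 -272.4] size [19.5 16.6] ang 45.4 
yellow plate px [ 84. 145.] z 0.045 xy [ 609.7 -145.8] size [69.3 68.5] ang 51.0 
blue end px [333. 171.] z 0.021 xy [ 436.1 -185.7] size [15.9 16.5] ang 65.7 
blue end px [218. 172.] z 0.021 xy [ 518.4 -155.5] size [15.5 14.8] ang 63.1 
blue patch px [275. 215.] z 0.051 xy [ 468.8 -146.5] size [22.4 21.7] ang 19.4 
blue end px [277. 260.] z 0.021 xy [ 452.8 -103.6] size [15.5  8.8] ang 19.3 
t 35.13 pos [ 0.4667 -0.1474  0.1129] yawx -160.58 F [-0.3 -0.4  0.8] w 59.4 q6 0.32
tool shift m [-0.0018 -0.0002  0.1169] units total [-0.0117 -0.0015  0.7794] rows 3 per row [-0.0039 -0.0005  0.2598]
turn z deg 0.22 alt -179.78 units 0.0024 rows 1 per 0.0024
```

View pics/w23.png

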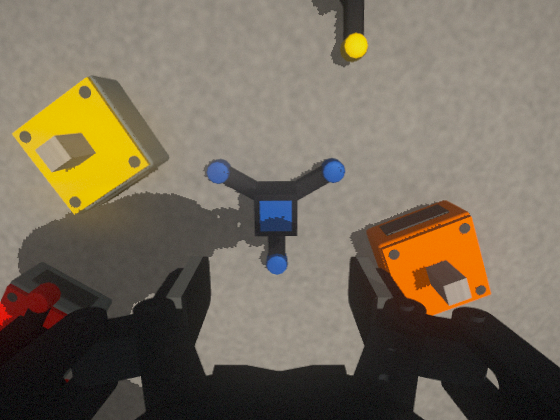

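Call:
{"method": "carry_out", "body": {"xyz": [[-0.013, 0, 0.25], [0, 0, 0.25], [0, 0, 0.27], [0, 0, 0], [0, 0, 0], [0, 0, 0], [0, 0, 0], [0, 0, 0], [0, 0, 0], [0, 0, 0], [0, 0, 0]], "rot": [[0, 0, 0], [0, 0, 0], [0, 0, 0], [0, 0, 0], [0, 0, 0], [0, 0, 0], [0, 0, 0], [0, 0, 0], [0, 0, 0], [0, 0, 0], [0, 0, 0]], "gripper": [-0.4, -0.4, -0.4, -0.4, 1, 1, 1, 1, 1, 1, 1], "newtons": 80}}

```text
time: 36.05
tool_pos: [0.4712, -0.1471, 0.0009]
ee_rot: [[-0.944, -0.33, 0.005], [-0.33, 0.944, -0.001], [-0.005, -0.002, -1.0]]
contact_force: [-2.4, 0.2, 7.8]
gripper_width: 0.335
```

```bash
python3 - <<'E'
from h import *
c=snap('wrist','w24'); held(c,'blue',.05)
plan([.62,-.3147,.12],-127.4)
E
```

```text
held blue px [278.9 299. ] bbox [ 250  273   59   53 3029] xy [ 470.1 -145.3] size [22.5 22.7] ang 19.4 off tool mm [ 0.44  2.08 -0.01]
t 36.1 pos [ 0.4712 -0.1471  0.0009] yawx -160.71 F [-0.9 -0.1  6.6] w 28.0 q6 0.32
tool shift m [-0.0856 -0.2076 -0.1182] units total [-0.5709 -1.3839 -0.7879] rows 7 per row [-0.0816 -0.1977 -0.1126]
turn z deg -33.31 alt 146.69 units -0.3702 rows 5 per -0.074
```

View pics/w24.png

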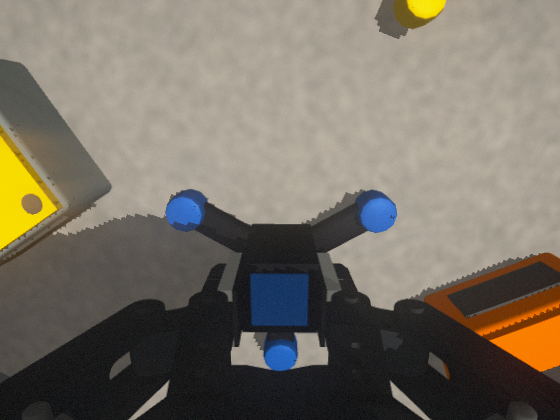

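Call:
{"method": "carry_out", "body": {"xyz": [[0, 0, -0.05], [0, 0, -0.15], [0, 0, -0.2], [0, 0, -0.25], [0, 0, -0.17], [-0.096, -0.232, 0], [-0.096, -0.232, 0], [-0.096, -0.232, 0], [-0.096, -0.232, 0], [-0.096, -0.232, 0], [-0.096, -0.232, 0], [0, 0, 0], [0, 0, 0], [0, 0, 0], [0, 0, 0], [0, 0, 0], [0, 0, 0], [0, 0, 0]], "rot": [[0, 0, 0], [0, 0, 0], [0, 0, 0], [0, 0, 0], [0, 0, 0], [0, 0, 0], [0, 0, 0], [0, 0, 0], [0, 0, 0], [0, 0, 0], [0, 0, 0], [0, 0, -0.074], [0, 0, -0.074], [0, 0, -0.074], [0, 0, -0.074], [0, 0, -0.074], [0, 0, 0], [0, 0, 0]], "gripper": [1, 1, 1, 1, 1, 1, 1, 1, 1, 1, 1, 1, 1, 1, 1, 1, 1, 1]}}

```text
time: 37.6
tool_pos: [0.6193, -0.3153, 0.1218]
ee_rot: [[-0.611, -0.792, 0.0], [-0.792, 0.611, 0.0], [-0.0, -0.0, -1.0]]
contact_force: [0.2, 0.8, -1.7]
gripper_width: 0.331
```

```bash
python3 - <<'E'
from h import *
s,p,R=st()
c=snap('wrist','w25'); held(c,'blue',p[2]+.0491)
plan([.6219,-.3156,.085],-127.4)
E
```

```text
held blue px [278.7 298.9] bbox [ 250  273   59   53 3052] xy [ 617.4 -314.2] size [22.5 22.7] ang 52.3 off tool mm [ 0.34  2.2  -0.  ]
t 37.65 pos [ 0.6194 -0.3153  0.1217] yawx -127.68 F [ 0.6  0.1 -2.1] w 28.4 q6 1.16
tool shift m [-0.0013 -0.0022  0.0367] units total [-0.0087 -0.0145  0.2448] rows 1 per row [-0.0087 -0.0145  0.2448]
turn z deg -0.28 alt 179.72 units -0.0031 rows 1 per -0.0031
```

View pics/w25.png

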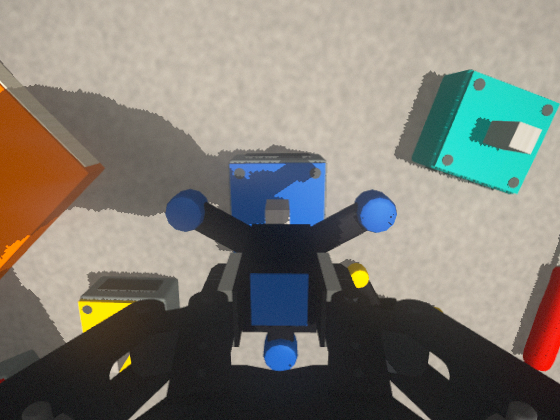

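Call:
{"method": "carry_out", "body": {"xyz": [[-0.009, -0.012, 0.1], [0, 0, 0.1], [0, 0, 0.045], [0, 0, 0], [0, 0, 0], [0, 0, 0]], "rot": [[0, 0, -0.003], [0, 0, 0], [0, 0, 0], [0, 0, 0], [0, 0, 0], [0, 0, 0]], "gripper": [1, 1, 1, 1, 1, 1]}}

```text
time: 38.15
tool_pos: [0.6222, -0.3159, 0.0858]
ee_rot: [[-0.605, -0.796, 0.001], [-0.796, 0.605, -0.001], [-0.0, -0.002, -1.0]]
contact_force: [0.6, -0.8, -2.2]
gripper_width: 0.33
```

```bash
python3 - <<'E'
from h import *
plan([.6219,-.3156,.046],-127.4)
E
```

```text
t 38.15 pos [ 0.6222 -0.3159  0.0858] yawx -127.24 F [ 0.6 -0.8 -2.2] w 28.1 q6 1.17
tool shift m [-0.      0.0005  0.0398] units total [-2.000e-04  3.100e-03  2.652e-01] rows 1 per row [-2.000e-04  3.100e-03  2.652e-01]
turn z deg 0.16 alt -179.84 units 0.0018 rows 1 per 0.0018
```

Call:
{"method": "carry_out", "body": {"xyz": [[0, 0, 0.02], [0, 0, 0.02], [0, 0, 0.02], [0, 0, 0.02], [0, 0, 0.02], [0, 0, 0.02], [0, 0, 0]], "rot": [[0, 0, 0.001], [0, 0, 0], [0, 0, 0], [0, 0, 0], [0, 0, 0], [0, 0, 0], [0, 0, 0]], "gripper": [1, 1, 1, 1, 1, 1, 1]}}

```text
time: 38.73
tool_pos: [0.6212, -0.3152, 0.0655]
ee_rot: [[-0.606, -0.795, -0.001], [-0.795, 0.606, 0.001], [0.0, 0.002, -1.0]]
contact_force: [-0.5, 0.4, -1.8]
gripper_width: 0.33
```

```bash
python3 - <<'E'
from h import *
plan([.6219,-.3156,.046],-127.4)
E
```

```text
t 38.73 pos [ 0.6212 -0.3152  0.0655] yawx -127.3 F [-0.5  0.4 -1.8] w 28.1 q6 1.17
tool shift m [-0.0002 -0.0008  0.0195] units total [-0.001  -0.0054  0.1298] rows 1 per row [-0.001  -0.0054  0.1298]
turn z deg 0.1 alt -179.9 units 0.0011 rows 1 per 0.0011
```

The blue handle is on its shaft with no reaction force. I'll press it home and release.

Call:
{"method": "carry_out", "body": {"xyz": [[0, -0.002, 0.03], [0, 0, 0.03], [0, 0, 0.03], [0, 0, 0.02], [0, 0, 0.01], [0, 0, 0.01], [0, 0, 0.005], [0, 0, 0], [0, 0, 0]], "rot": [[0, 0, 0], [0, 0, 0], [0, 0, 0], [0, 0, 0], [0, 0, 0], [0, 0, 0], [0, 0, 0], [0, 0, 0], [0, 0, 0]], "gripper": [1, 1, 1, 1, 1, 1, 1, 1, 1]}}

```text
time: 39.48
tool_pos: [0.622, -0.3157, 0.0465]
ee_rot: [[-0.606, -0.796, 0.0], [-0.796, 0.606, -0.0], [-0.0, -0.0, -1.0]]
contact_force: [-0.3, -0.1, -2.3]
gripper_width: 0.333
```

Call:
{"method": "carry_out", "body": {"xyz": [[0, 0, 0], [0, 0, 0], [0, 0, 0], [0, 0, -0.1], [0, 0, -0.2], [0, 0, -0.25], [0, 0, -0.2], [0, 0, 0], [0, 0, 0]], "rot": [[0, 0, 0], [0, 0, 0], [0, 0, 0], [0, 0, 0], [0, 0, 0], [0, 0, 0], [0, 0, 0], [0, 0, 0], [0, 0, 0]], "gripper": [-0.6, -0.6, -0.6, -0.8, -1, -1, -1, -1, -1]}}

```text
time: 40.23
tool_pos: [0.6234, -0.3163, 0.1623]
ee_rot: [[-0.606, -0.796, 0.006], [-0.796, 0.606, -0.002], [-0.002, -0.006, -1.0]]
contact_force: [0.3, -0.2, -0.5]
gripper_width: 1.0
```

```bash
python3 - <<'E'
from h import *
c=snap('wrist','w26'); measure(c)
plan([.4724,-.3218,.113],-128.2)
E
```

```text
red end px [534. 261.] z 0.016 xy [ 413.  -478.3] size [27.7  7.5] ang 52.1 
yellow end px [350. 259.] z 0.02 xy [ 529.6 -331.6] size [17.7 12.5] ang 52.6 
blue patch px [285. 172.] z 0.045 xy [ 637.2 -334.8] size [54.7 17.3] ang 52.7 
blue patch px [337. 175.] z 0.066 xy [ 610.5 -366.7] size [17.8 16.5] ang 9.0 
blue patch px [250. 218.] z 0.045 xy [ 623.2 -291.7] size [26.6 40.9] ang 54.1 
blue patch px [310. 218.] z 0.045 xy [ 597.9 -324.2] size [24.9 40. ] ang 51.4 
blue patch px [281. 218.] z 0.096 xy [ 609.1 -307.8] size [27.1 26.4] ang 52.7 
blue patch px [281. 261.] z 0.066 xy [ 579.  -284.5] size [16.6  7.5] ang 52.7 
t 40.28 pos [ 0.6224 -0.3157  0.1598] yawx -127.29 F [ 0.7  0.6 -1.7] w 85.1 q6 1.17
tool shift m [0.0958 0.1157 0.0465] units total [0.6386 0.7712 0.3101] rows 4 per row [0.1597 0.1928 0.0775]
turn z deg 0.91 alt -179.09 units 0.0101 rows 1 per 0.0101
```

View pics/w26.png

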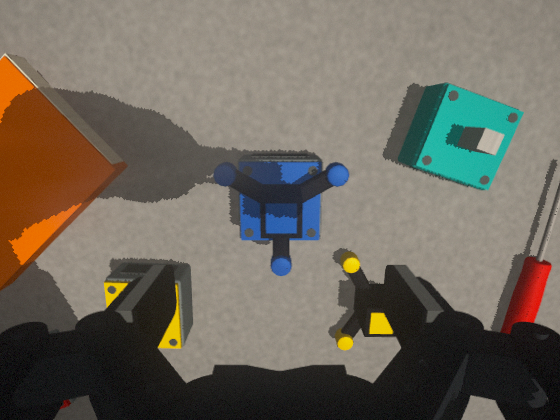

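The blue handle is seated: patch z is 96 mm and the arm ends are at 66 mm. The yellow handle is next.

Call:
{"method": "carry_out", "body": {"xyz": [[0.16, 0.193, 0.078], [0.16, 0.193, 0.078], [0.16, 0.193, 0.078], [0.16, 0.193, 0.078], [0, 0, 0], [0, 0, 0], [0, 0, 0]], "rot": [[0, 0, 0.01], [0, 0, 0], [0, 0, 0], [0, 0, 0], [0, 0, 0], [0, 0, 0], [0, 0, 0]], "gripper": [-0.4, -0.4, -0.4, -0.4, -0.4, -0.4, -0.4]}}

```text
time: 40.87
tool_pos: [0.4717, -0.3203, 0.1119]
ee_rot: [[-0.618, -0.786, -0.0], [-0.786, 0.618, -0.0], [0.0, -0.0, -1.0]]
contact_force: [1.3, -0.2, 0.3]
gripper_width: 0.704
```

```bash
python3 - <<'E'
from h import *
c=snap('wrist','w27'); measure(c)
plan([.4724,-.3218,-.003],-128.2)
E
```

```text
red plate px [480. 201.] z 0.023 xy [ 373.5 -444.5] size [ 29.  100.5] ang 46.9 
yellow end px [244. 145.] z 0.021 xy [ 523.1 -328.8] size [16.7 16.3] ang 77.1 
yellow plate px [ 11. 217.] z 0.045 xy [ 589.5 -169.1] size [21.7 71.3] ang 39.5 BORDER
yellow end px [343. 202.] z 0.021 xy [ 442.  -361.4] size [16.5 17.6] ang 33.4 
yellow patch px [278. 214.] z 0.051 xy [ 472.4 -320.6] size [22.4 21.6] ang 51.8 
yellow end px [247. 255.] z 0.021 xy [ 454.4 -274.2] size [16.3 17.5] ang 33.7 
blue patch px [39.  3.] z 0.064 xy [ 668.6 -287.4] size [16.   5.7] ang 49.6 BORDER
blue patch px [85. 22.] z 0.096 xy [ 642.5 -303.7] size [28.6 26.1] ang 53.0 BORDER
blue patch px [138.   2.] z 0.045 xy [ 629.2 -336.8] size [10.4  2.8] ang 50.6 BORDER
blue patch px [194.   2.] z 0.057 xy [ 607.3 -363.3] size [9.7 3.3] ang 51.1 BORDER
blue patch px [163.  62.] z 0.045 xy [ 598.9 -325.1] size [30.  48.1] ang 52.3 
blue patch px [96. 79.] z 0.045 xy [ 614.7 -285.2] size [21.9 24.5] ang 51.6 
blue patch px [126. 122.] z 0.066 xy [ 582.6 -281.2] size [18.7 20. ] ang 20.1 
t 40.92 pos [ 0.4727 -0.3204  0.1123] yawx -128.18 F [-1.   0.1 -0.3] w 59.1 q6 1.23
tool shift m [ 0.0013 -0.0005  0.1153] units total [ 0.0086 -0.0032  0.7685] rows 3 per row [ 0.0029 -0.0011  0.2562]
turn z deg 0.02 alt -179.98 units 0.0003 rows 1 per 0.0003
```

View pics/w27.png

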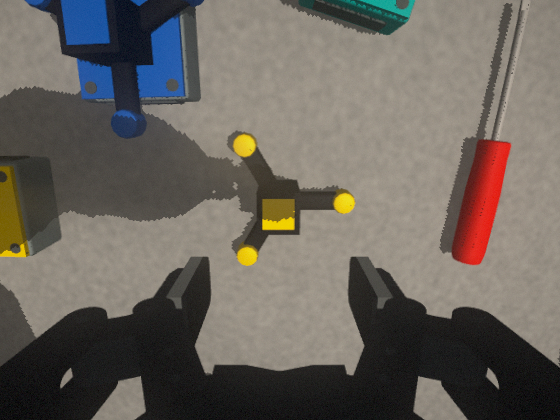

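Call:
{"method": "carry_out", "body": {"xyz": [[0, 0, 0.25], [0, 0, 0.25], [0, 0, 0.27], [0, 0, 0], [0, 0, 0], [0, 0, 0], [0, 0, 0], [0, 0, 0], [0, 0, 0], [0, 0, 0], [0, 0, 0]], "rot": [[0, 0, 0], [0, 0, 0], [0, 0, 0], [0, 0, 0], [0, 0, 0], [0, 0, 0], [0, 0, 0], [0, 0, 0], [0, 0, 0], [0, 0, 0], [0, 0, 0]], "gripper": [-0.4, -0.4, -0.4, -0.4, 1, 1, 1, 1, 1, 1, 1], "newtons": 80}}

```text
time: 41.83
tool_pos: [0.4743, -0.3213, -0.0004]
ee_rot: [[-0.618, -0.786, 0.006], [-0.786, 0.618, -0.003], [-0.001, -0.007, -1.0]]
contact_force: [0.6, 0.3, 5.9]
gripper_width: 0.337
```

```bash
python3 - <<'E'
from h import *
c=snap('wrist','w28'); d=held(c,'yellow',.05)
a=np.radians(-128.9); x=np.array([np.cos(a),np.sin(a)]); y=np.array([np.sin(a),-np.cos(a)])
t=np.array([.6102,-.1452])-(d[0]*x+d[1]*y); print('TCP target',t)
plan([*t,.122],-128.9)
E
```

```text
held yellow px [279.  299.8] bbox [ 250  274   60   53 3100] xy [ 472.3 -320.3] size [22.7 22.5] ang 51.8 off tool mm [ 0.47  2.21 -0.02]
TCP target [ 0.61221311 -0.14622238]
t 41.88 pos [ 4.743e-01 -3.213e-01 -4.000e-04] yawx -128.15 F [1.1 0.5 6.1] w 28.7 q6 1.23
tool shift m [-0.223  -0.0011 -0.122 ] units total [-1.487  -0.0076 -0.8135] rows 7 per row [-0.2124 -0.0011 -0.1162]
turn z deg 0.75 alt -179.25 units 0.0083 rows 1 per 0.0083
```

View pics/w28.png

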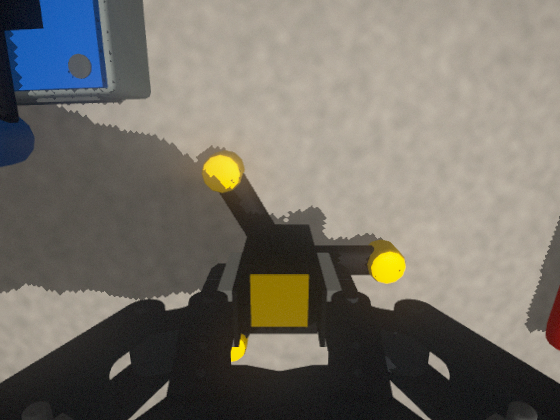

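Call:
{"method": "carry_out", "body": {"xyz": [[0, 0, -0.05], [0, 0, -0.15], [0, 0, -0.2], [0, 0, -0.25], [0, 0, -0.25], [0, 0, -0.1], [-0.212, -0.001, 0], [-0.212, -0.001, 0], [-0.212, -0.001, 0], [-0.212, -0.001, 0], [-0.212, -0.001, 0], [-0.212, -0.001, 0], [-0.212, -0.001, 0], [0, 0, 0], [0, 0, 0], [0, 0, 0]], "rot": [[0, 0, 0], [0, 0, 0], [0, 0, 0], [0, 0, 0], [0, 0, 0], [0, 0, 0], [0, 0, 0], [0, 0, 0], [0, 0, 0], [0, 0, 0], [0, 0, 0], [0, 0, 0], [0, 0, 0], [0, 0, 0.008], [0, 0, 0], [0, 0, 0]], "gripper": [1, 1, 1, 1, 1, 1, 1, 1, 1, 1, 1, 1, 1, 1, 1, 1]}}

```text
time: 43.22
tool_pos: [0.6096, -0.1458, 0.1469]
ee_rot: [[-0.628, -0.778, -0.0], [-0.778, 0.628, 0.0], [0.0, 0.0, -1.0]]
contact_force: [-0.2, -0.1, -1.1]
gripper_width: 0.332
```

```bash
python3 - <<'E'
from h import *
s,p,R=st()
c=snap('wrist','w29'); held(c,'yellow',p[2]+.0504)
plan([.6122,-.1462,.085],-128.9)
E
```

```text
held yellow px [279.1 299.8] bbox [ 250  274   60   53 3102] xy [ 607.9 -145. ] size [22.6 22.5] ang 51.1 off tool mm [-0.08  2.01  0.  ]
t 43.27 pos [ 0.6095 -0.1463  0.1469] yawx -128.92 F [-0.7 -0.3 -1.6] w 28.6 q6 0.88
tool shift m [-0.0018 -0.0021  0.0619] units total [-0.012  -0.0139  0.4129] rows 2 per row [-0.006  -0.0069  0.2064]
turn z deg -0.02 alt 179.98 units -0.0003 rows 1 per -0.0003
```

View pics/w29.png

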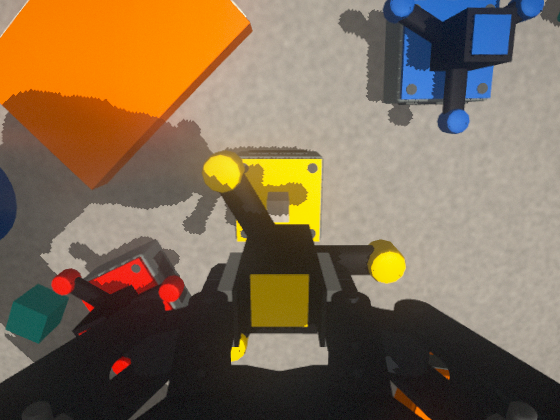

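Call:
{"method": "carry_out", "body": {"xyz": [[-0.011, -0.012, 0.15], [0, 0, 0.15], [0, 0, 0.11], [0, 0, 0], [0, 0, 0], [0, 0, 0]], "rot": [[0, 0, 0], [0, 0, 0], [0, 0, 0], [0, 0, 0], [0, 0, 0], [0, 0, 0]], "gripper": [1, 1, 1, 1, 1, 1]}}

```text
time: 43.77
tool_pos: [0.6131, -0.1466, 0.0868]
ee_rot: [[-0.629, -0.778, 0.002], [-0.778, 0.629, -0.001], [-0.001, -0.002, -1.0]]
contact_force: [-0.4, 0.2, -0.8]
gripper_width: 0.334
```

```bash
python3 - <<'E'
from h import *
plan([.6122,-.1462,.045],-128.9)
E
```

```text
t 43.77 pos [ 0.6131 -0.1466  0.0868] yawx -128.94 F [-0.4  0.2 -0.8] w 28.4 q6 0.88
tool shift m [0.0003 0.001  0.0418] units total [0.0019 0.0067 0.2787] rows 2 per row [0.001  0.0034 0.1394]
turn z deg -0.04 alt 179.96 units -0.0005 rows 1 per -0.0005
```

Call:
{"method": "carry_out", "body": {"xyz": [[0.002, 0.004, 0.02], [0, 0, 0.02], [0, 0, 0.02], [0, 0, 0.02], [0, 0, 0.02], [0, 0, 0.03], [0, 0, 0]], "rot": [[0, 0, 0], [0, 0, 0], [0, 0, 0], [0, 0, 0], [0, 0, 0], [0, 0, 0], [0, 0, 0]], "gripper": [1, 1, 1, 1, 1, 1, 1]}}

```text
time: 44.35
tool_pos: [0.6111, -0.1453, 0.0642]
ee_rot: [[-0.628, -0.778, -0.002], [-0.778, 0.628, 0.0], [0.001, 0.002, -1.0]]
contact_force: [0.3, 0.6, -1.6]
gripper_width: 0.34
```

```bash
python3 - <<'E'
from h import *
plan([.6122,-.1462,.045],-128.9)
E
```

```text
t 44.35 pos [ 0.6111 -0.1453  0.0642] yawx -128.92 F [ 0.3  0.6 -1.6] w 28.9 q6 0.88
tool shift m [-0.     -0.0014  0.0192] units total [-0.0002 -0.0095  0.1278] rows 1 per row [-0.0002 -0.0095  0.1278]
turn z deg -0.02 alt 179.98 units -0.0002 rows 1 per -0.0002
```

Call:
{"method": "carry_out", "body": {"xyz": [[0, -0.005, 0.03], [0, 0, 0.03], [0, 0, 0.03], [0, 0, 0.02], [0, 0, 0.01], [0, 0, 0.01], [0, 0, 0.003], [0, 0, 0], [0, 0, 0]], "rot": [[0, 0, 0], [0, 0, 0], [0, 0, 0], [0, 0, 0], [0, 0, 0], [0, 0, 0], [0, 0, 0], [0, 0, 0], [0, 0, 0]], "gripper": [1, 1, 1, 1, 1, 1, 1, 1, 1]}}

```text
time: 45.1
tool_pos: [0.6125, -0.1461, 0.0457]
ee_rot: [[-0.628, -0.778, 0.0], [-0.778, 0.628, -0.0], [-0.0, -0.0, -1.0]]
contact_force: [-0.3, -0.1, -2.0]
gripper_width: 0.333
```

Call:
{"method": "carry_out", "body": {"xyz": [[0, 0, 0], [0, 0, 0], [0, 0, 0], [0, 0, -0.1], [0, 0, -0.2], [0, 0, -0.25], [0, 0, -0.25], [0, 0, -0.25], [0, 0, -0.25], [0, 0, 0], [0, 0, 0]], "rot": [[0, 0, 0], [0, 0, 0], [0, 0, 0], [0, 0, 0], [0, 0, 0], [0, 0, 0], [0, 0, 0], [0, 0, 0], [0, 0, 0], [0, 0, 0], [0, 0, 0]], "gripper": [-0.6, -0.6, -0.6, -0.8, -1, -1, -1, -1, -1, -1, -1]}}

```text
time: 46.02
tool_pos: [0.6137, -0.1462, 0.244]
ee_rot: [[-0.628, -0.778, 0.007], [-0.778, 0.628, -0.0], [-0.004, -0.006, -1.0]]
contact_force: [-0.2, 1.3, -1.6]
gripper_width: 0.999
```

```bash
python3 - <<'E'
from h import *
c=snap('wrist','w30'); measure(c)
P=cloud(c)
m=masks(c['frame'])
for col,xy in dict(red=(.6204,.0177),yellow=(.6102,-.1452),blue=(.62,-.3147)).items():
    q=(abs(P[...,2]-.095)<.006)&m[col]; q[265:]=0
    pts=np.argwhere(q)[:,::-1].astype(float)
    if len(pts): r=cv2.minAreaRect((onplane(c,pts,.095)[:,:2]*1000).astype(np.float32)); print(col,'patch',np.round(r[0],1),np.round(r[1],1),r[2]%90,'z',np.median(P[q][:,2]))
s5=snap('scene','s30')
plan([.5955,.391,.25],-51.4)
E
```

```text
red patch px [165. 243.] z 0.045 xy [638.2   1.6] size [49.9 28.1] ang 76.6 
red patch px [120. 245.] z 0.065 xy [670.6  38.2] size [17.7 24. ] ang 22.7 
red patch px [199. 252.] z 0.065 xy [606.2 -22.4] size [17.4 35.1] ang 21.6 
yellow plate px [256. 173.] z 0.045 xy [ 633.9 -131.5] size [18.  84.9] ang 52.2 
yellow patch px [295. 163.] z 0.045 xy [ 619.3 -166.8] size [46.1 27.2] ang 51.1 
yellow patch px [330. 186.] z 0.066 xy [ 576.4 -185.2] size [17.2 18.2] ang 86.1 
yellow patch px [280. 193.] z 0.096 xy [ 603.4 -138.9] size [25.7 26.2] ang 51.1 
yellow patch px [298. 205.] z 0.045 xy [ 586.8 -142. ] size [43.  24.3] ang 51.1 
yellow patch px [256. 227.] z 0.066 xy [590.1 -94.7] size [17.2 17.4] ang 23.4 
blue end px [2. 8.] z -0.59 xy [1358.5  206.7] size [19.9 40.9] ang 41.9 BORDER
blue plate px [396.  41.] z 0.046 xy [ 646.8 -326. ] size [82.1 19.3] ang 51.7 
blue patch px [462.  39.] z 0.066 xy [ 611.3 -373.4] size [17.7 17. ] ang 69.1 
blue patch px [428.  63.] z 0.096 xy [ 613.4 -334.3] size [26.3 25.2] ang 52.0 
blue patch px [385.  86.] z 0.045 xy [ 624.3 -292.4] size [30.3 48.5] ang 54.5 
blue patch px [428.  95.] z 0.045 xy [ 588.9 -317.9] size [21.1 22.1] ang 52.9 
blue patch px [411. 123.] z 0.066 xy [ 576.4 -288.2] size [17.5 17.1] ang 55.9 
blue plate px [ 26. 190.] z 0.024 xy [787.4  89.2] size [77.3 99.1] ang 39.4 BORDER
yellow patch [ 610. -147.] [26.8 29.7] 50.61050796508789 z 0.0961520843984322
blue patch [ 622.9 -315. ] [29.2 25.2] 51.8569221496582 z 0.09639178856776348
t 46.12 pos [ 0.6121 -0.1458  0.2399] yawx -128.91 F [ 0.9  0.3 -0.2] w 85.3 q6 0.88
tool shift m [-0.4072  0.3501 -0.0097] units total [-2.7148  2.334  -0.0648] rows 14 per row [-0.1939  0.1667 -0.0046]
turn z deg -77.51 alt 102.49 units -0.8613 rows 12 per -0.0718
```

View pics/w30.png

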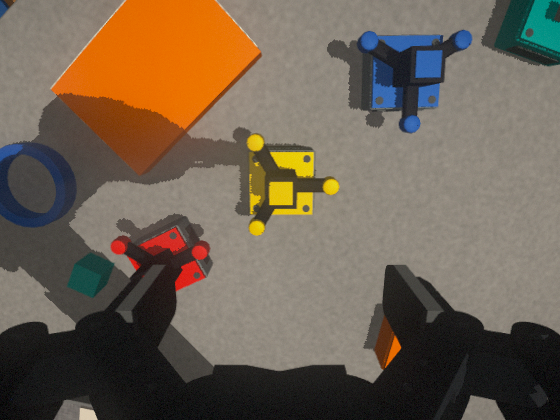

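View pics/s30.png

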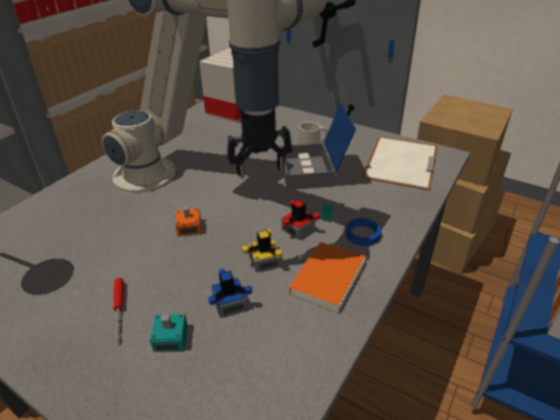

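All three handles are seated (patches at 96 mm) and the lid is still open with its black knob at (350,108). I'll go back to the lid handle to close it.

Call:
{"method": "carry_out", "body": {"xyz": [[-0.196, 0.166, -0.029], [-0.196, 0.166, -0.029], [-0.196, 0.166, -0.029], [-0.196, 0.166, -0.029], [-0.196, 0.166, -0.029], [-0.196, 0.166, -0.029], [-0.196, 0.166, -0.029], [-0.196, 0.166, -0.029], [0, 0, 0], [0, 0, 0], [0, 0, 0], [0, 0, 0], [0, 0, 0], [0, 0, 0], [0, 0, 0], [0, 0, 0], [0, 0, 0], [0, 0, 0], [0, 0, 0], [0, 0, 0]], "rot": [[0, 0, 0], [0, 0, 0], [0, 0, 0], [0, 0, 0], [0, 0, 0], [0, 0, 0], [0, 0, 0], [0, 0, 0], [0, 0, -0.072], [0, 0, -0.072], [0, 0, -0.072], [0, 0, -0.072], [0, 0, -0.072], [0, 0, -0.072], [0, 0, -0.072], [0, 0, -0.072], [0, 0, -0.072], [0, 0, -0.072], [0, 0, -0.072], [0, 0, -0.072]], "gripper": [-0.2, -0.2, -0.2, -0.2, -0.2, -0.2, -0.2, -0.2, -0.2, -0.2, -0.2, -0.2, -0.2, -0.2, -0.2, -0.2, -0.2, -0.2, -0.2, -0.2]}}

```text
time: 47.78
tool_pos: [0.6045, 0.1619, 0.2734]
ee_rot: [[0.632, -0.775, -0.003], [-0.775, -0.632, -0.001], [-0.001, 0.003, -1.0]]
contact_force: [-0.2, -0.4, -0.6]
gripper_width: 0.599
```

```bash
python3 - <<'E'
from h import *
c=snap('wrist','w31')
plan([.5985,.393,.285],-51.4)
print(proj(c,[[.5992,.3936,.2366]]))
E
```

```text
t 47.83 pos [0.6046 0.162  0.2734] yawx -50.45 F [-0.4  0.1  0.1] w 50.7 q6 1.75
tool shift m [-0.182  -0.1424 -0.0119] units total [-1.2134 -0.9493 -0.0792] rows 6 per row [-0.2022 -0.1582 -0.0132]
turn z deg 0.95 alt -179.05 units 0.0105 rows 1 per 0.0105
[[-53.65069796 -21.39625184]]
```

View pics/w31.png

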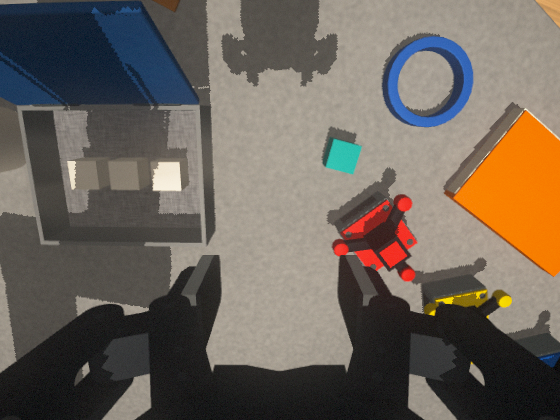

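Call:
{"method": "carry_out", "body": {"xyz": [[-0.202, -0.158, -0.02], [-0.202, -0.158, -0.02], [-0.202, -0.158, -0.02], [-0.202, -0.158, -0.02], [-0.202, -0.158, 0], [-0.202, -0.158, 0], [0, 0, 0], [0, 0, 0]], "rot": [[0, 0, 0], [0, 0, 0], [0, 0, 0], [0, 0, 0], [0, 0, 0], [0, 0, 0], [0, 0, 0.01], [0, 0, 0]], "gripper": [-0.2, -0.2, -0.2, -0.2, -0.2, -0.2, -0.2, -0.2]}}

```text
time: 48.5
tool_pos: [0.6009, 0.3954, 0.283]
ee_rot: [[0.615, -0.788, -0.005], [-0.788, -0.615, -0.004], [0.0, 0.006, -1.0]]
contact_force: [0.5, -1.0, -1.0]
gripper_width: 0.599
```

```bash
python3 - <<'E'
from h import *
c=snap('wrist','w32')
plan([.5985,.393,.191],-51.4)
print(proj(c,[[.5992,.3936,.2366]]))
E
```

```text
t 48.55 pos [0.6015 0.3937 0.2848] yawx -52.07 F [ 0.  -0.7  1.1] w 51.4 q6 1.44
tool shift m [-0.0013  0.0024  0.0938] units total [-0.009   0.0161  0.6254] rows 3 per row [-0.003   0.0054  0.2085]
turn z deg -0.67 alt 179.33 units -0.0075 rows 1 per -0.0075
[[279.03582175 223.94074733]]
```

View pics/w32.png

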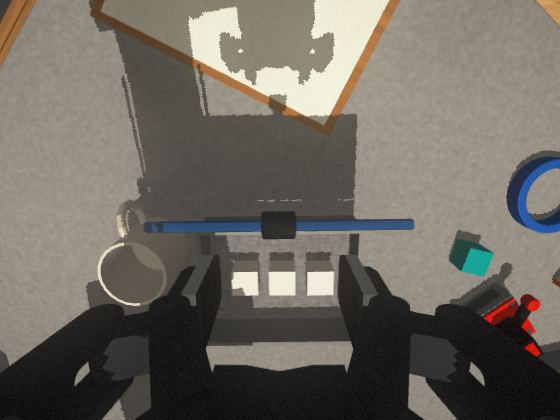

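The bar is at (278,225), as predicted (279,224). I'll descend and pinch it.

Call:
{"method": "carry_out", "body": {"xyz": [[-0.008, 0.014, 0.15], [0, 0, 0.2], [0, 0, 0.2], [0, 0, 0.075], [0, 0, 0], [0, 0, 0], [0, 0, 0], [0, 0, 0], [0, 0, 0], [0, 0, 0]], "rot": [[0, 0, -0.007], [0, 0, 0], [0, 0, 0], [0, 0, 0], [0, 0, 0], [0, 0, 0], [0, 0, 0], [0, 0, 0], [0, 0, 0], [0, 0, 0]], "gripper": [-0.2, -0.2, -0.2, -0.2, -0.2, 1, 1, 1, 1, 1], "newtons": 50}}

```text
time: 49.38
tool_pos: [0.5987, 0.3944, 0.1965]
ee_rot: [[0.624, -0.781, 0.001], [-0.781, -0.624, 0.005], [-0.003, -0.004, -1.0]]
contact_force: [-6.3, 2.0, 3.9]
gripper_width: 0.248
```

```bash
python3 - <<'E'
from h import *
plan([.5985,.393,.191],-51.4)
c=snap('wrist','w33')
k=np.linspace(1.90,0,23)+.021
y=.188*np.cos(k);z=.188*np.sin(k)
print(np.c_[k[1:]-.021,np.diff(y)/.15,-np.diff(z)/.15].round(3).tolist())
E
```

```text
t 49.38 pos [0.5987 0.3944 0.1965] yawx -51.35 F [-6.3  2.   3.9] w 21.1 q6 1.45
tool shift m [0.001  0.0011 0.0055] units total [0.0064 0.0072 0.0368] rows 1 per row [0.0064 0.0072 0.0368]
turn z deg 0.05 alt -179.95 units 0.0005 rows 1 per 0.0005
[[1.814, 0.103, -0.033], [1.727, 0.106, -0.024], [1.641, 0.107, -0.014], [1.555, 0.108, -0.005], [1.468, 0.108, 0.004], [1.382, 0.107, 0.013], [1.295, 0.106, 0.023], [1.209, 0.103, 0.032], [1.123, 0.1, 0.041], [1.036, 0.096, 0.049], [0.95, 0.092, 0.057], [0.864, 0.087, 0.065], [0.777, 0.081, 0.072], [0.691, 0.074, 0.079], [0.605, 0.067, 0.085], [0.518, 0.06, 0.09], [0.432, 0.051, 0.095], [0.345, 0.043, 0.099], [0.259, 0.034, 0.103], [0.173, 0.025, 0.105], [0.086, 0.016, 0.107], [0.0, 0.007, 0.108]]
```

View pics/w33.png

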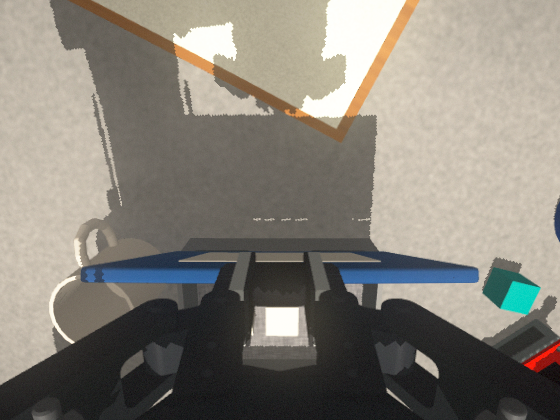

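Call:
{"method": "carry_out", "body": {"xyz": [[0, 0.103, -0.033], [0, 0.106, -0.024], [0, 0.107, -0.014], [0, 0.108, -0.005], [0, 0.108, 0.004], [0, 0.107, 0.013], [0, 0.106, 0.023], [0, 0.103, 0.032], [0, 0.1, 0.041], [0, 0.096, 0.049], [0, 0.092, 0.057]], "rot": [[0, 0, 0], [0, 0, 0], [0, 0, 0], [0, 0, 0], [0, 0, 0], [0, 0, 0], [0, 0, 0], [0, 0, 0], [0, 0, 0], [0, 0, 0], [0, 0, 0]], "gripper": [1, 1, 1, 1, 1, 1, 1, 1, 1, 1, 1]}}

```text
time: 50.35
tool_pos: [0.4667, 0.2889, 0.1767]
ee_rot: [[0.624, -0.781, 0.006], [-0.781, -0.624, 0.009], [-0.003, -0.01, -1.0]]
contact_force: [-7.2, 5.0, 9.3]
gripper_width: 0.246
```

```bash
python3 - <<'E'
from h import *
plan([.4018,.2361,.02],-51.4)
E
```

```text
t 50.35 pos [0.4667 0.2889 0.1767] yawx -51.37 F [-7.2  5.   9.3] w 20.9 q6 1.41
tool shift m [0.0012 0.0852 0.1558] units total [0.0077 0.5679 1.0388] rows 5 per row [0.0015 0.1136 0.2078]
turn z deg 0.03 alt -179.97 units 0.0003 rows 1 per 0.0003
```

Call:
{"method": "carry_out", "body": {"xyz": [[0, 0.087, 0.065], [0, 0.081, 0.072], [0, 0.074, 0.079], [0, 0.067, 0.085], [0, 0.06, 0.09], [0, 0.051, 0.095], [0, 0.043, 0.099], [0, 0.034, 0.103], [0, 0.025, 0.105], [0, 0.016, 0.107], [0, 0.007, 0.1], [0, 0, 0]], "rot": [[0, 0, 0], [0, 0, 0], [0, 0, 0], [0, 0, 0], [0, 0, 0], [0, 0, 0], [0, 0, 0], [0, 0, 0], [0, 0, 0], [0, 0, 0], [0, 0, 0], [0, 0, 0]], "gripper": [1, 1, 1, 1, 1, 1, 1, 1, 1, 1, 1, 1]}}

```text
time: 51.35
tool_pos: [0.4002, 0.2357, 0.0209]
ee_rot: [[0.622, -0.783, -0.004], [-0.783, -0.622, 0.001], [-0.003, 0.002, -1.0]]
contact_force: [-10.5, 3.0, 3.6]
gripper_width: 0.243
```

```bash
python3 - <<'E'
from h import *
plan([.4018,.2361,.02],-51.4)
c=snap('wrist','w34'); P=cloud(c); print(P[60:200:40,200:420:60,2].round(3))
E
```

```text
t 51.35 pos [0.4002 0.2357 0.0209] yawx -51.52 F [-10.5   3.    3.6] w 20.6 q6 1.38
tool shift m [ 0.0007 -0.0015  0.0009] units total [ 0.0044 -0.0103  0.006 ] rows 1 per row [ 0.0044 -0.0103  0.006 ]
turn z deg -0.12 alt 179.88 units -0.0013 rows 1 per -0.0013
[[0.074 0.072 0.073 0.074]
 [0.075 0.074 0.073 0.073]
 [0.073 0.074 0.073 0.075]
 [0.073 0.074 0.073 0.075]]
```

View pics/w34.png

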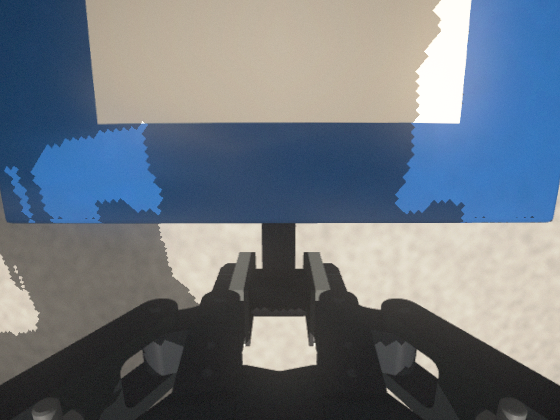

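Call:
{"method": "carry_out", "body": {"xyz": [[0, 0, 0.01], [0, 0, 0], [0, 0, 0], [0, 0, 0], [0, 0, 0], [0, 0, 0], [0, 0, -0.1], [0, 0, -0.25], [0, 0, -0.25], [0, 0, -0.25], [0, 0, -0.25], [0, 0, -0.25], [0, 0, -0.25], [0, 0, 0], [0, 0, 0]], "rot": [[0, 0, 0], [0, 0, 0], [0, 0, 0], [0, 0, 0], [0, 0, 0], [0, 0, 0], [0, 0, 0], [0, 0, 0], [0, 0, 0], [0, 0, 0], [0, 0, 0], [0, 0, 0], [0, 0, 0], [0, 0, 0], [0, 0, 0]], "gripper": [1, -0.3, -0.3, -0.3, -0.3, -0.3, -0.3, -0.3, -0.3, -0.3, -0.3, -0.3, -0.3, -0.3, -0.3]}}

```text
time: 52.65
tool_pos: [0.4034, 0.2362, 0.2632]
ee_rot: [[0.623, -0.782, 0.004], [-0.782, -0.623, 0.004], [-0.001, -0.006, -1.0]]
contact_force: [-0.3, 0.4, -0.8]
gripper_width: 0.652
```

```bash
python3 - <<'E'
from h import *
c=snap('wrist','w35'); P=cloud(c); print(P[20:200:40,200:420:60,2].round(3))
plan([.4018,.2361,.3],-51.4)
s=snap('scene','s35'); t=snap('top','t35')
A=load('top0')['frame'].astype(int); 
cv2.imwrite('pics/t35z.png',cv2.resize(t['frame'][95:310,80:460],None,fx=2.1,fy=2.1,interpolation=cv2.INTER_CUBIC)[:,:,::-1])
P=cloud(t); m=masks(t['frame'])
for k in('red','yellow','blue'):
    q=m[k]&(abs(P[...,2]-.095)<.012); q[:160]=0;q[230:]=0;q[:,:240]=0;q[:,400:]=0; px=np.argwhere(q)[:,::-1]
    print(k,len(px),onplane(t,[px.mean(0)],.095)[0].round(4) if len(px) else '',np.median(P[q][:,2]))
E
```

```text
[[ 0.069  0.069  0.07   0.069]
 [ 0.069  0.07   0.07  -0.   ]
 [ 0.069  0.069  0.069  0.001]
 [ 0.069  0.068  0.068 -0.   ]
 [-0.001  0.001  0.001  0.001]]
t 52.7 pos [0.4025 0.2356 0.2612] yawx -51.44 F [ 0.5  1.  -0.6] w 55.3 q6 1.38
tool shift m [-0.0008  0.0001 -0.0388] units total [-0.0055  0.001  -0.2588] rows 1 per row [-0.0055  0.001  -0.2588]
turn z deg -0.04 alt 179.96 units -0.0004 rows 1 per -0.0004
red 95 [0.6204 0.015  0.095 ] 0.09512866677732101
yellow 72 [ 0.6102 -0.1492  0.095 ] 0.09708168117929628
blue 76 [ 0.6195 -0.3183  0.095 ] 0.09530352172835055
```

View pics/w35.png

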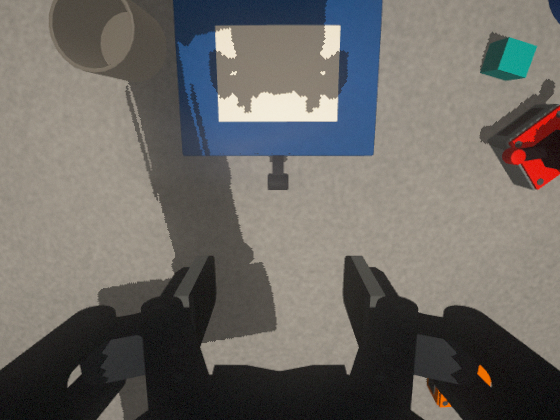

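View pics/s35.png

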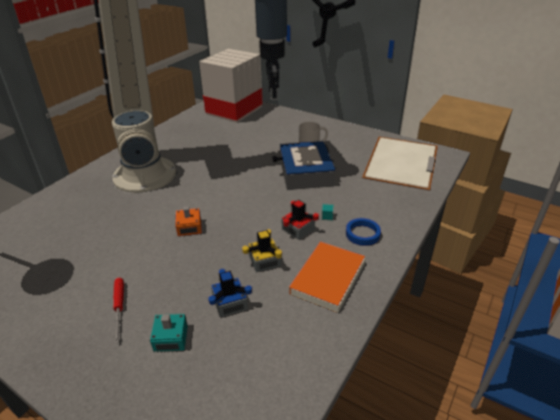

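View pics/t35z.png

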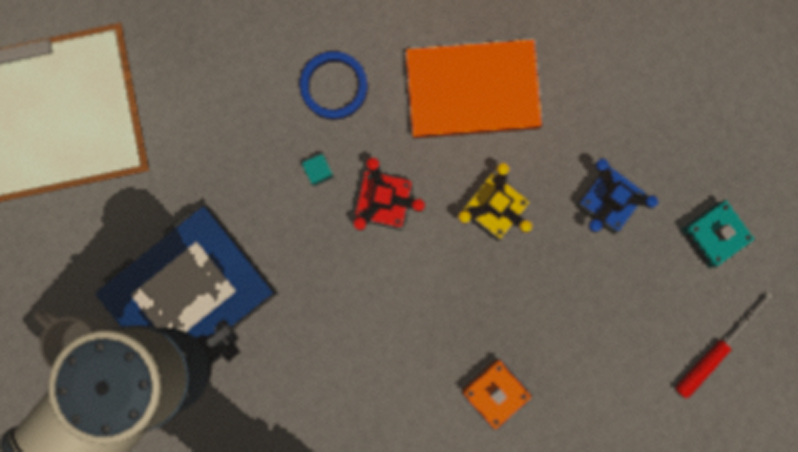

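```bash
python3 - <<'E'
from bench import hand_in
print(hand_in())
E
```

```text
the job is handed in; nothing more can be done
None
```

The job is done and handed in at about 53 s on the robot's clock; hand-in gives no verdict. I opened the lid onto its stop and put all three white caps upright in the case. Then I pushed the red, blue and yellow handles home on their drives and closed the lid.

**What the last checks showed:**
- **Lid:** the depth reads an even 68–70 mm across it, the same as when it was shut at the start.
- **Handles:** the hub tops read 95–97 mm against 95 mm for fully home. Before release, all three bores went down over their shafts with no resistance.
- **Caps:** all three were standing in the case in the last picture taken before the lid closed.
- **Bystanders:** the tape, book, mug, screwdriver and look-alikes look unmoved in the pictures. I did not measure their positions.
- **Gripper:** it is clear of everything, with the tool about 0.26 m above the bench.

**What disagreed:**
- **Finger tips:** in the pictures they ended about 30 mm short of the reported TCP. My first pinch of the lid bar closed on nothing, so I regrasped lower and used that offset from then on.
- **Handle centring:** the coarse overhead view put the hub centres 3–4 mm to one side in y, close to the 4 mm limit. The hub patches were only partly masked there, so I put it down to that. The shafts fit the bores with only about 1 mm of play, so I trusted the fit.

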